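Seat the keyed drive shaft in the registered pulley unit

TASK

Push the square pulley unit across the wooden assembly board until it sits square against both aluminium stop rails. Then take the blue-headed keyed shaft out of its stand, put its tip into the pulley's bore, press lightly and turn it until the key slips into the keyway, and keep pushing against the spring until the collar is fully home on the hub. Finish still gripping the head and pressing the shaft home, with the unit still against both rails; do not let go, and leave the other things on the bench where they stand.

Things in the scene. Friction and masses are not known exactly. Their poses are not given: they have to be found in the camera images.
- board: Fixed plywood board, 160 x 160 x 12 mm, standing cornerwise, origin at the centre of its underside. Two aluminium stop rails (14 mm above the board's top, 16 mm wide) run along its +x and -y edges; their inner faces lie at x = +62 and y = -62 mm of its frame. With the unit's +x and -y sides against them, the unit's centre is at x = +26, y = -26 mm of this frame.
- unit: Loose pulley unit, 0.75 to 1.2 kg, standing on the board: dark steel square flange 72 x 72 x 16 mm with an upright toothed aluminium hub at its centre (56 mm across its rims, 46 mm across its plain top end). Origin: centre of the underside; x, y along the flange's sides, within 12 degrees of the board's at the start; its +x and -y sides go against the rails.
- hub_mouth (a point): Centre of the bore's mouth in the hub's flat top face, 50 mm above the unit's underside; axes as the unit's. The bore is 19 mm across (1.5 mm play all round the shaft), with one keyway 9 mm wide reaching out to 16 mm from the axis and open at the top. The hub turns only stiffly in the flange (0.25 N m, 26 degrees either way).
- white_line (a point): Short white line on the flange, 32 mm from the hub's axis in the unit's -x direction. The keyway points up to 20 degrees to either side of it; its angle is not given: see it (a short red line on the hub's top face lies outward of the keyway) or find it by pressing lightly and turning. The key drops in when within about 5 degrees of the keyway.
- plunger (a joint): Spring ejector plunger at the bottom of the bore, in m: 0 = up, its top 28 mm below the hub face; grows as the shaft presses it down; 0.008 when the shaft is fully home. Spring 3.5 N at 0 and 6.5 N at 0.008: it pushes the shaft up again when let go.
- shaft_head (a point): Centre of the shaft's blue square head, 26 x 26 mm, 36 mm tall: grip it here, from above. Axes: z up along the shaft, +x towards its key (red line down that face and on the top). Shaft 0.2 kg; at the start it hangs upright in the stand by its collar, key towards the robot (-x), up to 40 degrees either way. Collar: 40 mm across, 6 mm thick, its underside 32 mm below this point.
- shaft_tip (a point): Centre of the shaft's lower tip, 68 mm below shaft_head; same axes. Shaft 16 mm across, tip chamfered 2 mm. The brass key, 6 mm wide, reaches 14 mm from the axis and runs from 12 mm above the tip up to the collar: with the key off the keyway the shaft stops 12 mm deep in the bore; fully home, the tip is 36 mm deep and the collar lies on the hub face.
- stand: Fixed wooden block 76 x 76 x 56 mm, with a 35 mm round hole in its top holding the shaft, which is lifted straight out (36 mm). Origin: centre of its underside, 2 mm above the bench on a green mat. The big tool chest between robot, stand and board is 237 mm high, and a desk lamp's arm hangs 0.6 to 1 m above the bench: keep clear. The straight way from stand to board is free above 150 mm.
- beaker: Bystander: pale grey-blue plastic cup, 72 mm across, 94 mm tall. Origin at the centre of its underside.
- amber_bottle: Bystander: orange pill bottle with white cap, 40 mm across, 68 mm tall. Origin under its centre.
- black_tape: Bystander: roll of black tape lying flat, 68 mm across, 18 mm high. Origin under its centre.
- oil_bottle: Bystander: small brown bottle with black cap, 37 mm across, 78 mm tall. Origin under its centre.

How it is judged:
By the outcome, as a careful person would: the job done as asked, in the order asked, and still so for the second after the job is handed in, while the arm keeps its last pose, push and grip.
It also fails if it takes over 67 s, if anything falls off the work surface, if the arm or the gripper's body presses on something with over 40 N, if the wrist force passes 120 N, or if a joint passes its speed limit or range.

ROBOT

A 7-joint arm with a two-finger parallel gripper is mounted at the origin on a cart in front of the work surface, level with it; the furniture and walls round the work are solid. World frame = base frame: x ahead of the robot, y to its left, z up, the work surface at z = 0. Lengths are in m, angles in rad, forces in N, time in s.
With the tool pointing down it reaches from about 0.35 to 0.9 m from the base axis. Payload 19.9 kg.
Tool frame: the origin (TCP) lies where the fingers leave the gripper's body, on its centre line; the fingertips stand 97 mm ahead of it and the grasp point (between the pads) lies 78 mm ahead of it; z points along the fingers, y is the line along which they close (so a half turn about z gives the same grasp; the last joint's range is limited). The gripper opens to 94 mm and grips with 3 to 60 N. Pads are 16 mm wide; open, the fingers measure 119 mm over their backs; the gripper's body (75 mm by 177 mm) begins 78 mm behind the grasp point.
Start: joints at [1.202, 0.417, -0.01, 1.614, 0.005, 1.111, -0.053], TCP at [0.201, -0.592, 0.303] pointing down, gripper open.
Joint ranges: [-2.81, 2.81], [-0.39, 2.02], [-1.27, 1.25], [0.06, 2.57], [-1.19, 4.33], [0.19, 2], [-2.82, 2.82]. Speed limits (rad/s): [1.89, 1.89, 2.39, 2.39, 3.01, 3.01, 3.01].

INTERFACE

Orientations are given as a unit quaternion [w, x, y, z].
In Python, from workcell import bot gives the robot as it stands. The module is installed in compiled form; this text tells all that it offers.
- The arm moves only by the tool drive_tool, never from a script. Its argument "increments" is a list of rows, each an object of numbers: "dx", "dy", "dz": the shift along the tool's x, y, z in m; "ax", "ay", "az": the turn, a rotation vector about the tool's x, y, z in rad; "hand": the closure, from -1 (fully open) to 1 (shut), so that 0 is half open. A call has exactly 5 rows; each row is the pose to reach, as a shift and turn from the pose commanded when the call began, along the tool's axes at that moment; what a row does not reach only later rows make up. A row lasts 1/12 s, in which the tool goes at most 41.7 mm and 7.16 degrees, less where a joint would pass 70% of its speed; a pose out of reach is approached as far as the arm can. A call with a gripper value outside its range is refused whole. The fingers move at their own pace and stop on an object; "grip_force" is the grip in N (left out, the last holds). Time passes only in rows, so rows that repeat a pose let the fingers close, or fill a call up. It gives the time, the measured TCP pose, the force, the opening and the grip force at its end, in the units of the state.
- bot.state(): the state, without advancing time (a new reading comes with each control period).
- bot.camera(name): name is "side" or "top" or "wrist"; returns a dict with "frame" (420x560x3 uint8, red, green, blue), "depth" (420x560 float32, m along the optical axis (not along the pixel's ray), 0 where there is no reading), "mtx" (3x3 intrinsics, pixels), "R" (3x3) and "t" (3): a world point X has camera coordinates R X + t. Camera axes: x right, y down, z forward; pixel columns grow to the right and rows downward; lengths in m; the calibration is good to about 2 mm. A picture is of the moment at which its call begins.
- bot.sign_off(): hands the job in; it is judged then, once.
The state is a dict: "time_s": time; "q": joint angles; "dq": joint speeds; "joint_efforts": joint torques, N m; "tcp_pos": TCP position; "tcp_rot": TCP orientation; "contact_force": force on the tool from outside, world axes, zero at the start; "moment": the same for the moment, N m; "opening": opening from 0.0 (shut) to 1.0 (fully open); "gripper_force": force on a finger pad.
Only numpy, scipy, OpenCV 4.12 (cv2) and the standard library are available. Lean on these libraries where they do the work, as an engineer would, in place of code of your own. Each camera call takes 0.05 s, during which the arm holds its last target. There are 200 camera calls.

## Working session

There is one attempt and no reset: what is moved stays moved. The work goes in short steps, Python scripts to look and compute and a tool call to move; the robot and the scene stay as the last step left them, time stands still between calls to the robot, and variables do not carry over. Pictures are saved under pics/ and viewed, at most 10 in all, crops included, and the job is handed in when it is done.

Besides the shell and the picture viewer there is one more tool, called after ">>>" in YAML: its name, and indented under it one key for each argument. drive_tool: Moves the arm, as the interface text tells. Its arguments: {"type":"object","properties":{"increments":{"type":"array","items":{"type":"object","properties":{"dx":{"type":"number"},"dy":{"type":"number"},"dz":{"type":"number"},"ax":{"type":"number"},"ay":{"type":"number"},"az":{"type":"number"},"hand":{"type":"number"}}}},"grip_force":{"type":"number"}},"required":["increments"]}

```bash
mkdir -p pics; ls; cat > h.py <<'E'
from workcell import bot
import numpy as np, cv2
np.set_printoptions(precision=4,suppress=True)
def shot(n,f=None):
    c=bot.camera(n)
    if f: cv2.imwrite('pics/'+f,c['frame'][:,:,::-1])
    return c
def ray(c,u,v,z):
    d=c['R'].T@np.linalg.solve(c['mtx'],[u,v,1.]); o=-c['R'].T@c['t']
    return o+d*(z-o[2])/d[2]
def proj(c,X):
    p=c['mtx']@(c['R']@np.array(X,float)+c['t']); return p[:2]/p[2]
def world(c):
    h,w=c['depth'].shape; v,u=np.mgrid[:h,:w]
    p=np.linalg.inv(c['mtx'])@np.stack([u.ravel(),v.ravel(),np.ones(h*w)])*c['depth'].ravel()
    return (c['R'].T@(p-c['t'][:,None])).T.reshape(h,w,3)
E
python3 - <<'E'
from h import *
import pickle
d={n:shot(n,n+'0.png') for n in ('top','side')}
pickle.dump(d,open('d0.pkl','wb'))
for n in d: print(n,-d[n]['R'].T@d[n]['t'],d[n]['R'].tolist(),d[n]['mtx'].tolist())
s=bot.state(); print({k:np.round(v,4) for k,v in s.items()})
E
```

```text
pics
top [ 0.509  -0.2673  1.2686] [[-0.027651648911678525, -0.999617620049008, -1.4929774964880067e-07], [-0.9975513697466469, 0.027594501426109738, -0.06426358383744937], [0.06423901485120802, -0.0017768451259047116, -0.9979329595680987]] [[545.8678354232926, 0.0, 276.94367213114117], [0.0, 545.8678354232926, 212.8165872084515], [0.0, 0.0, 1.0]]
side [ 0.9637 -1.153   0.8004] [[0.9312517469669406, 0.36382580165533557, -0.020024230843509596], [0.19846454906308783, -0.5525453661236601, -0.8095093829848149], [-0.30558469617473805, 0.7498829271460467, -0.5867653611441888]] [[439.47966501356905, 0.0, 275.807941524518], [0.0, 439.47966501356905, 206.0831353163538], [0.0, 0.0, 1.0]]
{'time_s': np.float64(0.1), 'q': array([ 1.2015,  0.4179, -0.0103,  1.6141,  0.0047,  1.1107, -0.053 ]), 'dq': array([-0.0013, -0.0002, -0.0008, -0.001 , -0.0002,  0.0008,  0.0008]), 'joint_efforts': array([  0.0011, -85.258 ,   0.6399, -42.6693,  -0.049 ,   0.0163,
         0.    ]), 'tcp_pos': array([ 0.2011, -0.5915,  0.3021]), 'tcp_rot': array([-0.0005,  0.9866,  0.1632, -0.0001]), 'contact_force': array([-0.2126, -0.6556, -0.317 ]), 'moment': array([ 0.0167, -0.0494, -0.0129]), 'gripper_force': np.float64(0.0), 'opening': np.float64(1.0036)}
```

View pics/top0.png

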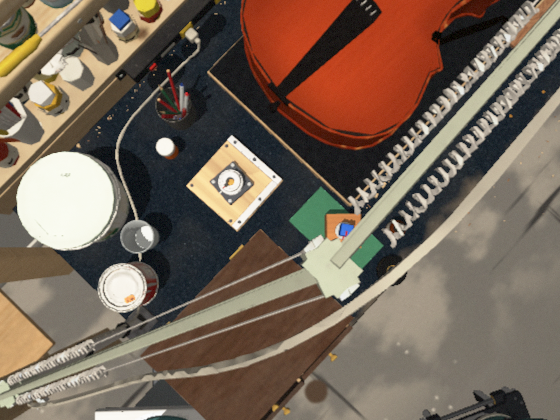

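View pics/side0.png

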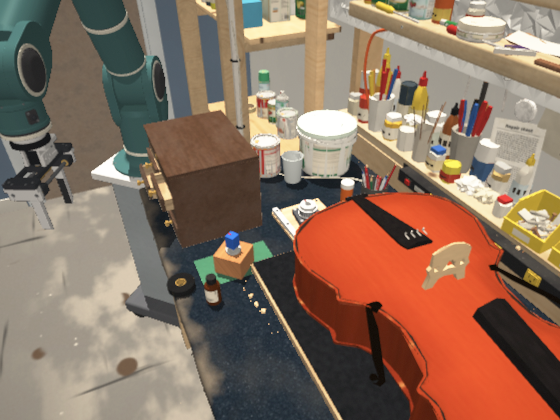

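```bash
python3 - <<'E'
from h import *
import pickle
d=pickle.load(open('d0.pkl','rb')); c=d['top']
for n,u,v,z in [('bL',187,184,.012),('bT',235,136,.026),('bR',283,180,.026),('bB',236,230,.012),('hub',230,182,.062),('head',346,229,.13),('chestTop',262,232,.237),('chestR',355,322,.237),('bottle',167,148,.068),('beaker',140,236,.094)]:
    print(n,ray(c,u,v,z))
W=world(c)
for u,v in [(230,172),(262,240),(346,229),(300,280),(210,183),(340,245)]: print(u,v,W[v,u])
# blue head in both
for n in d:
    hsv=cv2.cvtColor(d[n]['frame'],cv2.COLOR_RGB2HSV)
    m=cv2.inRange(hsv,(105,130,60),(125,255,255)); k,l,st,ce=cv2.connectedComponentsWithStats(m)
    Wn=world(d[n])
    for i in range(1,k):
        if st[i,4]>25: print(n,st[i],ce[i],np.median(Wn[l==i],0),Wn[l==i][:,2].max())
crop=c['frame'][120:280,160:400]; cv2.imwrite('pics/crop0.png',cv2.resize(crop,(780,520),interpolation=cv2.INTER_CUBIC)[:,:,::-1])
E
```

```text
bL [ 0.6625 -0.0633  0.012 ]
bT [ 0.7688 -0.1779  0.026 ]
bR [ 0.6639 -0.2854  0.026 ]
bB [ 0.5529 -0.1742  0.012 ]
hub [ 0.6582 -0.167   0.062 ]
head [ 0.5445 -0.4124  0.13  ]
chestTop [ 0.5399 -0.2399  0.237 ]
chestR [ 0.3669 -0.4093  0.237 ]
bottle [ 0.7372 -0.0293  0.068 ]
beaker [0.5428 0.0264 0.094 ]
230 172 [ 0.6805 -0.1675  0.0621]
262 240 [ 0.5248 -0.2394  0.2349]
346 229 [ 0.5451 -0.4148  0.1109]
300 280 [ 0.4929 -0.2783  0.9968]
210 183 [ 0.6632 -0.1167  0.0132]
340 245 [ 0.5096 -0.2972  1.0096]
top [110   9  20  21 235] [119.7617  18.6468] [0.9795 0.0371 0.1942] 1.268613082705875
top [339 224  15  12 114] [344.8509 228.7018] [ 0.547  -0.4114  0.1071] 0.11305345564714112
side [388  69   9  30  55] [392.4364  82.0909] [0.8066 0.2253 0.303 ] 0.3405458901350656
side [466 103  13  33 160] [472.1    117.9562] [1.0446 0.0193 0.3056] 0.3430247621302223
side [431 146  15   8  83] [438.3735 149.4096] [0.9805 0.0306 0.1935] 0.1978516403991897
side [225 231  14  18 192] [232.026  239.5573] [ 0.5475 -0.4249  0.0976] 0.10972244565287083
```

View pics/crop0.png

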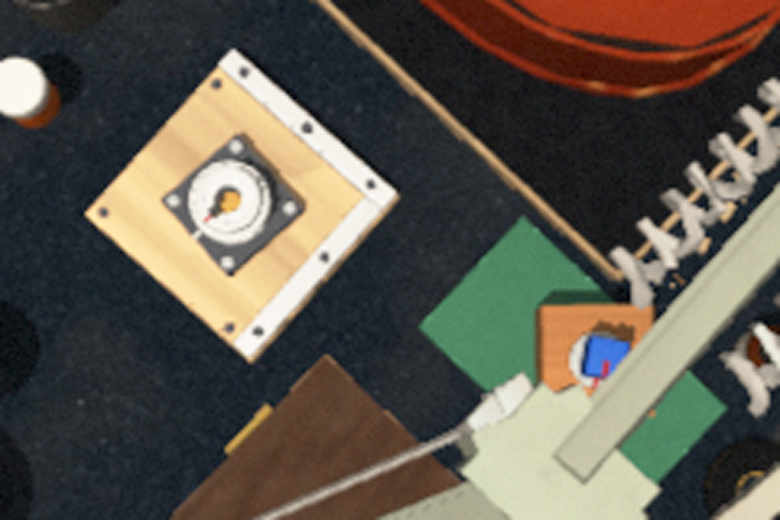

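```bash
python3 - <<'E'
from h import *
import pickle
d=pickle.load(open('d0.pkl','rb')); c=d['top']; W=world(c)
m=(W[:,:,2]>.45)&(W[:,:,2]<1.2)&(c['depth']>0)
# lamp grid min height
P=W[m]
for x in np.arange(0,1.1,.1):
    row=[]
    for y in np.arange(-.9,.4,.1):
        s=P[(abs(P[:,0]-x)<.05)&(abs(P[:,1]-y)<.05)]
        row.append('%.2f'%np.percentile(s[:,2],5) if len(s)>8 else '  . ')
    print('%.1f'%x,*row)
print(ray(c,231.4,183,.028))
for u,v in [(303,210),(240,135),(165,200),(230,275)]: print(ray(c,160+u/3.25,120+v/3.25,.028))
E
```

```text
0.0   .    .    .    .    .    .    .    .    .    .    .    .    . 
0.1   .    .    .    .    .    .    .    .    .    .    .    .    . 
0.2   .    .    .    .    .    .    .    .    .    .    .    .    . 
0.3   .    .    .  0.45   .    .    .    .    .  0.57 0.63   .    . 
0.4   .    .    .    .    .    .  0.97 0.84 0.74 0.53 0.62   .    . 
0.5   .    .    .    .    .  0.99 0.97 0.88   .    .    .    .    . 
0.6   .    .    .    .    .  0.96 0.98   .    .    .    .    .    . 
0.7   .    .    .    .    .  0.95   .    .    .    .  0.50   .    . 
0.8   .    .    .    .    .    .    .    .    .  0.51 0.51   .    . 
0.9   .    .    .    .    .    .    .    .    .  0.50 0.53   .    . 
1.0   .    .    .    .    .    .    .    .    .    .    .    .    . 
[ 0.66   -0.1673  0.028 ]
[ 0.6549 -0.2171  0.028 ]
[ 0.7093 -0.174   0.028 ]
[ 0.6647 -0.1203  0.028 ]
[ 0.6105 -0.1648  0.028 ]
```

```bash
cat >> h.py <<'E'
from scipy.spatial.transform import Rotation as Rn
def rot(s): q=s['tcp_rot']; return Rn.from_quat([q[1],q[2],q[3],q[0]])
def go(x,y,z,yaw=None):
    s=bot.state(); R=rot(s).as_matrix(); y0=np.degrees(np.arctan2(R[1,0],R[0,0]))
    if yaw is None: T=R
    else:
        a=np.radians(yaw); T=np.array([[np.cos(a),np.sin(a),0],[np.sin(a),-np.cos(a),0],[0,0,-1]])
    d=R.T@(np.array([x,y,z])-s['tcp_pos']); w=Rn.from_matrix(R.T@T).as_rotvec()
    print('pos',s['tcp_pos'],'yaw %.1f'%y0,'d',d,'a',w,'rows',np.linalg.norm(d)/.0417,np.degrees(np.linalg.norm(w))/7.16,'F',s['contact_force'],'t',s['time_s'],'q',s['q'])
E
python3 -c "
from h import *
go(.53,-.41,.32,45)"
```

```text
pos [ 0.2011 -0.5915  0.3021] yaw 18.8 d [ 0.3698 -0.066  -0.0179] a [-0.0011 -0.0002 -0.4576] rows 9.018210747469094 3.66186575276075 F [-0.2126 -0.6556 -0.317 ] t 0.1 q [ 1.2015  0.4179 -0.0103  1.6141  0.0047  1.1107 -0.053 ]
```

>>> drive_tool:
  increments:
    - {"dx":0.035,"dy":-0.006,"dz":-0.004}
    - {"dx":0.075,"dy":-0.012,"dz":-0.008}
    - {"dx":0.115,"dy":-0.018,"dz":-0.012}
    - {"dx":0.15,"dy":-0.023,"dz":-0.016}
    - {"dx":0.19,"dy":-0.03,"dz":-0.02}

```text
schema error: expected keys dx, dy, dz, ax, ay, az, hand
```

>>> drive_tool:
  increments:
    - {"dx":0.04,"dy":-0.006,"az":-0.1}
    - {"dx":0.08,"dy":-0.012,"az":-0.2}
    - {"dx":0.12,"dy":-0.018,"az":-0.3}
    - {"dx":0.155,"dy":-0.023,"az":-0.4}
    - {"dx":0.18,"dy":-0.028,"az":-0.46}

```text
schema error: expected keys dx, dy, dz, ax, ay, az, hand
```

```bash
python3 -c "
from h import *
go(.65,-.2,.32,45)
c=shot('wrist','w1.png'); T=c['R']@rot(bot.state()).as_matrix(); print(T, -c['R'].T@c['t'], c['mtx'][0,0])"
```

```text
pos [ 0.2011 -0.5915  0.3021] yaw 18.8 d [ 0.551  -0.2262 -0.0177] a [-0.0011 -0.0002 -0.4576] rows 14.289873894979491 3.66186575276075 F [-0.2126 -0.6556 -0.317 ] t 0.1 q [ 1.2015  0.4179 -0.0103  1.6141  0.0047  1.1107 -0.053 ]
[[-0.0012  1.     -0.0002]
 [-0.9587 -0.0012 -0.2844]
 [-0.2844 -0.0001  0.9587]] [ 0.2798 -0.5645  0.3855] 325.2253133638766
```

View pics/w1.png

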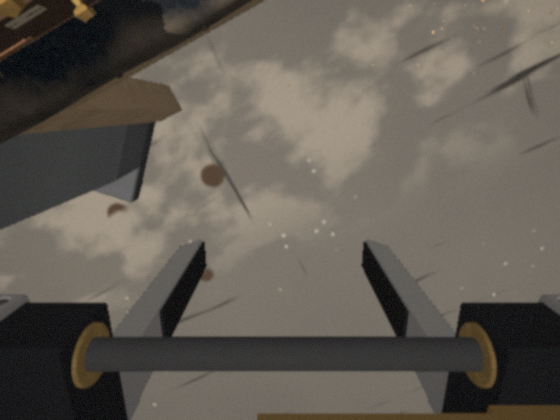

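The arm has not moved: this is still the start view, with the fingertips at about (195,245) and (370,245). Every key is required in each row, so I'll resend.

>>> drive_tool:
  increments:
    - {"dx":0.035,"dy":-0.006,"dz":-0.004,"ax":0,"ay":0,"az":0,"hand":-1}
    - {"dx":0.075,"dy":-0.012,"dz":-0.008,"ax":0,"ay":0,"az":0,"hand":-1}
    - {"dx":0.115,"dy":-0.018,"dz":-0.012,"ax":0,"ay":0,"az":0,"hand":-1}
    - {"dx":0.15,"dy":-0.023,"dz":-0.016,"ax":0,"ay":0,"az":0,"hand":-1}
    - {"dx":0.19,"dy":-0.03,"dz":-0.02,"ax":0,"ay":0,"az":0,"hand":-1}

```text
time_s: 0.57
tcp_pos: [0.3723, -0.5015, 0.3227]
tcp_rot: [-0.0, 0.987, 0.163, -0.0]
contact_force: [-0.2, -0.4, 0.7]
opening: 0.998
gripper_force: 0.0
```

>>> drive_tool:
  increments:
    - {"dx":0.04,"dy":-0.006,"dz":0,"ax":0,"ay":0,"az":-0.1,"hand":-1}
    - {"dx":0.08,"dy":-0.012,"dz":0,"ax":0,"ay":0,"az":-0.2,"hand":-1}
    - {"dx":0.12,"dy":-0.018,"dz":0,"ax":0,"ay":0,"az":-0.3,"hand":-1}
    - {"dx":0.155,"dy":-0.023,"dz":0,"ax":0,"ay":0,"az":-0.4,"hand":-1}
    - {"dx":0.18,"dy":-0.028,"dz":0,"ax":0,"ay":0,"az":-0.46,"hand":-1}

```text
time_s: 0.98
tcp_pos: [0.5357, -0.4152, 0.3223]
tcp_rot: [-0.0, 0.922, 0.388, 0.0]
contact_force: [-0.9, -0.2, -1.5]
opening: 1.003
gripper_force: 0.0
```

```bash
python3 -c "
from h import *
import pickle
go(.65,-.2,.32,45)
c=shot('wrist','w2.png'); pickle.dump(c,open('w2.pkl','wb'))
print(proj(c,[.545,-.413,.113]))"
```

```text
pos [ 0.5357 -0.4152  0.3223] yaw 45.6 d [ 0.2337 -0.0689  0.0025] a [-0.0006 -0.001   0.0106] rows 5.843534348686342 0.08563013601315946 F [-0.8529 -0.1716 -1.5487] t 0.9833 q [ 0.7605  0.507  -0.2133  1.4398  0.109   1.2068 -0.2403]
[289.4968 194.1125]
```

View pics/w2.png

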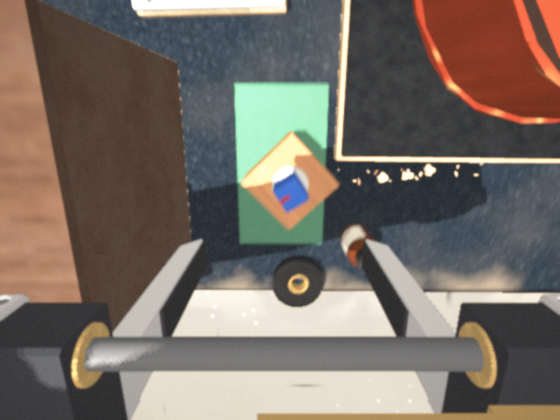

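Blue head at (290,193), stand around (290,183), tape at (298,283) and oil bottle at (355,245). Next, the view above the board.

>>> drive_tool:
  increments:
    - {"dx":0.025,"dy":-0.008,"dz":0,"ax":0,"ay":0,"az":-0.12,"hand":-1}
    - {"dx":0.05,"dy":-0.017,"dz":0,"ax":0,"ay":0,"az":-0.24,"hand":-1}
    - {"dx":0.08,"dy":-0.027,"dz":0,"ax":0,"ay":0,"az":-0.36,"hand":-1}
    - {"dx":0.11,"dy":-0.037,"dz":0,"ax":0,"ay":0,"az":-0.48,"hand":-1}
    - {"dx":0.13,"dy":-0.043,"dz":0,"ax":0,"ay":0,"az":-0.6,"hand":-1}

```text
time_s: 1.45
tcp_pos: [0.5951, -0.292, 0.3225]
tcp_rot: [-0.0, 0.766, 0.643, 0.0]
contact_force: [0.2, 0.1, -0.0]
opening: 1.002
gripper_force: 0.0
```

```bash
python3 -c "
from h import *
go(.655,-.17,.32,135)"
```

```text
pos [ 0.5951 -0.292   0.3225] yaw 80.0 d [0.1306 0.0377 0.0027] a [ 0.0004 -0.001  -0.9604] rows 3.2600834586387575 7.685357905380819 F [ 0.2235  0.0779 -0.0321] t 1.45 q [ 0.6674  0.4952 -0.3685  1.4776  0.1834  1.2033  0.0984]
```

>>> drive_tool:
  increments:
    - {"dx":0.026,"dy":0.008,"dz":0,"ax":0,"ay":0,"az":-0.12,"hand":-1}
    - {"dx":0.052,"dy":0.015,"dz":0,"ax":0,"ay":0,"az":-0.24,"hand":-1}
    - {"dx":0.078,"dy":0.023,"dz":0,"ax":0,"ay":0,"az":-0.36,"hand":-1}
    - {"dx":0.104,"dy":0.03,"dz":0,"ax":0,"ay":0,"az":-0.48,"hand":-1}
    - {"dx":0.131,"dy":0.038,"dz":0,"ax":0,"ay":0,"az":-0.6,"hand":-1}

```text
time_s: 1.87
tcp_pos: [0.6555, -0.1725, 0.3224]
tcp_rot: [-0.0, 0.543, 0.84, -0.0]
contact_force: [-0.4, -0.6, -0.6]
opening: 0.997
gripper_force: 0.0
```

>>> drive_tool:
  increments:
    - {"dx":0,"dy":0,"dz":0,"ax":0,"ay":0,"az":-0.12,"hand":-0.4}
    - {"dx":0,"dy":0,"dz":0,"ax":0,"ay":0,"az":-0.24,"hand":-0.4}
    - {"dx":0,"dy":0,"dz":0,"ax":0,"ay":0,"az":-0.36,"hand":-0.4}
    - {"dx":0,"dy":0,"dz":0,"ax":0,"ay":0,"az":-0.36,"hand":0}
    - {"dx":0,"dy":0,"dz":0,"ax":0,"ay":0,"az":-0.36,"hand":0}

```text
time_s: 2.28
tcp_pos: [0.6551, -0.1736, 0.3223]
tcp_rot: [-0.0, 0.389, 0.921, 0.0]
contact_force: [-0.8, -1.0, 0.2]
opening: 0.683
gripper_force: 0.0
```

```bash
python3 -c "
from h import *
import pickle
go(.655,-.17,.32,135)
c=shot('wrist','w3.png'); pickle.dump(c,open('w3.pkl','wb'))"
```

```text
pos [ 0.6551 -0.1736  0.3223] yaw 134.3 d [0.0027 0.0024 0.0023] a [-0.0001 -0.0007 -0.0127] rows 0.10291491754319045 0.10177971979235063 F [-0.7777 -1.0301  0.1704] t 2.2833 q [ 0.6035  0.5611 -0.585   1.4299  0.315   1.2452  0.761 ]
```

View pics/w3.png

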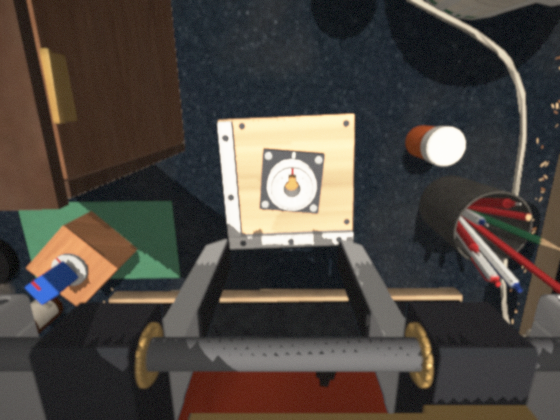

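The board, with the flange's corners near (265,150), (325,154), (318,213) and (260,208). The rails are at left (x≈232) and bottom (y≈241), the white line at (293,156) and the red mark at (292,172).

```bash
cat >> h.py <<'E'
def rects(c,box,hubz=.062):
    u0,u1,v0,v1=box
    hsv=cv2.cvtColor(c['frame'],cv2.COLOR_RGB2HSV); H,S,V=cv2.split(hsv)
    roi=np.zeros(H.shape,np.uint8); roi[v0:v1,u0:u1]=1
    def rect(m,z):
        m=cv2.morphologyEx((m&(roi>0)).astype(np.uint8),cv2.MORPH_OPEN,np.ones((3,3)))
        cs,_=cv2.findContours(m,cv2.RETR_EXTERNAL,cv2.CHAIN_APPROX_NONE); k=max(cs,key=cv2.contourArea)[:,0]
        P=np.array([ray(c,u,v,z)[:2] for u,v in k]); r=cv2.minAreaRect((P*1e3).astype(np.float32))
        return r,m,k
    w,_,k=rect((H>8)&(H<28)&(S>70)&(V>120),.012)
    hull=np.zeros(H.shape,np.uint8); cv2.fillConvexPoly(hull,cv2.convexHull(k),1); hull=cv2.erode(hull,np.ones((5,5)))
    f,m,_=rect((hull>0)&(V<100),.028)
    return w,f
E
python3 -c "
from h import *
import pickle
c=pickle.load(open('w3.pkl','rb'))
w,f=rects(c,(210,370,100,250)); print(w,f)
a=np.radians(-45+((w[2]+45+45)%90-45)); ex=np.array([np.cos(a),np.sin(a)]); ey=np.array([-np.sin(a),np.cos(a)])
# wood centre is board (-9,9)
o=np.array(w[0])-(-9*ex+9*ey); print('board yaw',np.degrees(a),'o',o)
d=np.array(f[0])-o; print('unit in board',d@ex,d@ey,'yaw',(f[2]+45-np.degrees(a)-45+45)%90-45)
print('target unit world',o+26*ex-26*ey)
cr=c['frame'][145:220,250:335]; cv2.imwrite('pics/c3.png',cv2.resize(cr,None,fx=7,fy=7,interpolation=cv2.INTER_CUBIC)[:,:,::-1])
W=world(c); 
for u,v in [(284,182),(228,190),(275,200),(250,130)]: print(W[v,u])
"
```

```text
Traceback (most recent call last):
  File "h.py", line 37, in rects
    f,m,_=rect((hull>0)&(V<100),.028)
          ~~~~^^^^^^^^^^^^^^^^^^^^^^^
  File "h.py", line 32, in rect
    cs,_=cv2.findContours(m,cv2.RETR_EXTERNAL,cv2.CHAIN_APPROX_NONE); k=max(cs,key=cv2.contourArea)[:,0]
                                                                        ~~~^^^^^^^^^^^^^^^^^^^^^^^^
ValueError: max() iterable argument is empty
```

```bash
python3 -c "
from h import *
import pickle
c=pickle.load(open('w3.pkl','rb'))
hsv=cv2.cvtColor(c['frame'],cv2.COLOR_RGB2HSV)
for u,v in [(250,130),(340,220),(300,140),(268,160),(315,205),(305,160),(228,190),(300,241),(238,180),(342,150)]: print(u,v,hsv[v,u])
"
```

```text
250 130 [ 24  57 254]
340 220 [ 22  68 252]
300 140 [ 24  60 253]
268 160 [ 21  12 148]
315 205 [ 19  15 191]
305 160 [  0   2 113]
228 190 [ 20   6 252]
300 241 [ 20   6 252]
238 180 [ 17  88 233]
342 150 [ 24  57 254]
```

```bash
sed -i 's/(H>8)&(H<28)&(S>70)&(V>120)/(H>8)\&(H<32)\&(S>32)\&(V>150)/; s/(hull>0)&(V<100)/(hull>0)\&(V<140)/' h.py
cat >> h.py <<'E'
def board(c,box):
    w,f=rects(c,box); print(w,f)
    a=np.radians((w[2]+45+45)%90-45-45); ex=np.array([np.cos(a),np.sin(a)]); ey=np.array([-np.sin(a),np.cos(a)])
    o=np.array(w[0])-(-9*ex+9*ey); d=np.array(f[0])-o
    print('board yaw',np.degrees(a),'o',o,'unit in board',d@ex,d@ey,'yaw',(f[2]-np.degrees(a)+45)%90-45,'target',o+26*ex-26*ey)
E
python3 -c "
from h import *
import pickle
c=pickle.load(open('w3.pkl','rb'))
board(c,(210,370,100,250))
W=world(c); 
for u,v in [(284,182),(228,190),(272,195),(250,130)]: print(W[v,u])
"
```

```text
((659.0955810546875, -164.86428833007812), (153.90408325195312, 146.37225341796875), 46.75582504272461) ((634.6183471679688, -176.3682403564453), (25.727407455444336, 66.88443756103516), 16.772491455078125)
board yaw -43.24417495727539 o [ 659.4856 -177.5862] unit in board -18.948751242777416 -16.149517682838855 yaw -29.983333587646484 target [ 660.6122 -214.3385]
[ 0.6491 -0.1669  0.0645]
[ 0.6136 -0.2266  0.0266]
[ 0.6517 -0.1888  0.0526]
[ 0.5847 -0.158   0.0132]
```

```bash
python3 -c "
from h import *
import pickle
c=pickle.load(open('w3.pkl','rb'))
cr=c['frame'][105:255,210:365]; im=cv2.resize(cr,None,fx=4,fy=4,interpolation=cv2.INTER_CUBIC)[:,:,::-1]; im=(255*(im/255.)**1.3).astype(np.uint8)
cv2.imwrite('pics/c3.png',im)
"
```

```text
(no output)
```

View pics/c3.png

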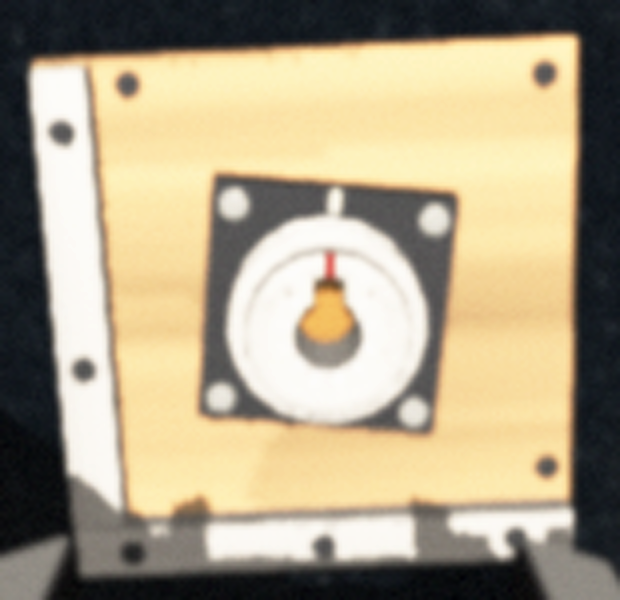

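Flange corners in the crop are (217,175), (458,195), (432,433) and (199,412). Wood corners are (92,66), (578,36), (570,503) and (127,520), with the red line at (330,262) and the bore at (328,333).

```bash
cat >> h.py <<'E'
def quad(c,pts,z,s=4,o=(210,105)):
    return np.array([ray(c,u/s+o[0],v/s+o[1],z)[:2] for u,v in pts])*1e3
E
python3 -c "
from h import *
import pickle
c=pickle.load(open('w3.pkl','rb'))
w=quad(c,[(92,66),(578,36),(570,503),(127,520)],.012); f=quad(c,[(217,175),(458,195),(432,433),(199,412)],.028)
def fit(P,Q):
    a=complex(0);p=P@[1,1j];q=Q@[1,1j]; k=np.sum((q-q.mean())*np.conj(p-p.mean()))/np.sum(abs(p-p.mean())**2); print('scale',abs(k)); return np.angle(k), q.mean()-k/abs(k)*p.mean()
a,o=fit(np.array([[-80,-62],[-80,80],[62,80],[62,-62]]),w)
b,u=fit(np.array([[-36,-36],[-36,36],[36,36],[36,-36]]),f)
print('board',np.degrees(a),o,'unit world',u,'in board',(u-o)*np.exp(-1j*a),np.degrees(b-a))
print('target',o+(26-26j)*np.exp(1j*a))
h=quad(c,[(328,333),(330,262),(330,285)],.062)@[1,1j]; print('mouth',h,'key dir',np.degrees(np.angle(h[1:]-h[0])),'rel unit -x',np.degrees(np.angle((h[1:]-h[0])/-np.exp(1j*b))), abs(h[1:]-h[0]))
"
```

```text
scale 1.0098795564181178
scale 0.9899079962576549
board -43.219453066046846 (664.3075294872978-174.6280252479435j) unit world (660.9494550739648-166.02371457999902j) in board (-8.339335468659826+3.970681273677931j) -7.495440802843426
target (665.4500111394578-211.3798243287297j)
mouth [660.554 -166.1756j 647.2677-151.9528j 651.6505-156.3899j] key dir [133.0503 132.2974] rel unit -x [3.7652 3.0123] [19.4631 13.2299]
```

```bash
cat >> h.py <<'E'
A=np.radians(-43.2); O=np.array([.6643,-.1746])
def B(x,y): return O+np.array([np.cos(A)*x-np.sin(A)*y,np.sin(A)*x+np.cos(A)*y])/1e3
def inB():
    s=bot.state(); d=(s['tcp_pos'][:2]-O)*1e3; f=s['contact_force'][:2]; c,n=np.cos(A),np.sin(A)
    print('board xy %.1f %.1f z %.4f Fb %.1f %.1f Fz %.1f open %.3f'%(c*d[0]+n*d[1],-n*d[0]+c*d[1],s['tcp_pos'][2],c*f[0]+n*f[1],-n*f[0]+c*f[1],s['contact_force'][2],s['opening']),s['time_s'])
E
python3 -c "
from h import *
go(*B(-68,4),.114,136.8)"
```

```text
pos [ 0.6551 -0.1736  0.3224] yaw 134.2 d [0.0609 0.0068 0.2084] a [-0.0001 -0.0005 -0.0448] rows 5.2095501402495 0.3585578869124241 F [ 0.5142  0.6951 -0.1135] t 2.3333 q [ 0.6031  0.5609 -0.5847  1.4298  0.3148  1.2453  0.7604]
```

>>> drive_tool:
  increments:
    - {"dx":0.03,"dy":0.003,"dz":0,"ax":0,"ay":0,"az":-0.045,"hand":0.3}
    - {"dx":0.061,"dy":0.007,"dz":0.01,"ax":0,"ay":0,"az":-0.045,"hand":0.3}
    - {"dx":0.061,"dy":0.007,"dz":0.045,"ax":0,"ay":0,"az":-0.045,"hand":0.3}
    - {"dx":0.061,"dy":0.007,"dz":0.08,"ax":0,"ay":0,"az":-0.045,"hand":0.3}
    - {"dx":0.061,"dy":0.007,"dz":0.11,"ax":0,"ay":0,"az":-0.045,"hand":0.3}

```text
time_s: 2.75
tcp_pos: [0.6169, -0.1248, 0.2113]
tcp_rot: [0.0, 0.368, 0.93, -0.0]
contact_force: [0.3, -0.4, -0.4]
opening: 0.353
gripper_force: 0.0
```

>>> drive_tool:
  increments:
    - {"dx":0,"dy":0,"dz":0.03,"ax":0,"ay":0,"az":0,"hand":0.3}
    - {"dx":0,"dy":0,"dz":0.06,"ax":0,"ay":0,"az":0,"hand":0.3}
    - {"dx":0,"dy":0,"dz":0.08,"ax":0,"ay":0,"az":0,"hand":0.3}
    - {"dx":0,"dy":0,"dz":0.094,"ax":0,"ay":0,"az":0,"hand":0.3}
    - {"dx":0,"dy":0,"dz":0.098,"ax":0,"ay":0,"az":0,"hand":0.3}

```text
time_s: 3.17
tcp_pos: [0.6167, -0.1249, 0.1126]
tcp_rot: [-0.001, 0.367, 0.93, -0.0]
contact_force: [0.0, -1.2, -0.4]
opening: 0.348
gripper_force: 0.0
```

```bash
python3 -c "
from h import *
inB(); go(*B(-18,4),.114,136.8)
c=shot('wrist','w4.png')"
```

```text
board xy -68.8 3.7 z 0.1126 Fb 0.9 -0.9 Fz -0.4 open 0.348 3.1667
pos [ 0.6167 -0.1249  0.1126] yaw 137.0 d [-0.0507  0.0002 -0.0015] a [-0.0015 -0.0023  0.0027] rows 1.2175518445654598 0.030544112615242085 F [ 0.0119 -1.2488 -0.3524] t 3.1667 q [ 0.5259  0.7131 -0.5183  1.7124  0.4501  0.84    0.6253]
```

View pics/w4.png

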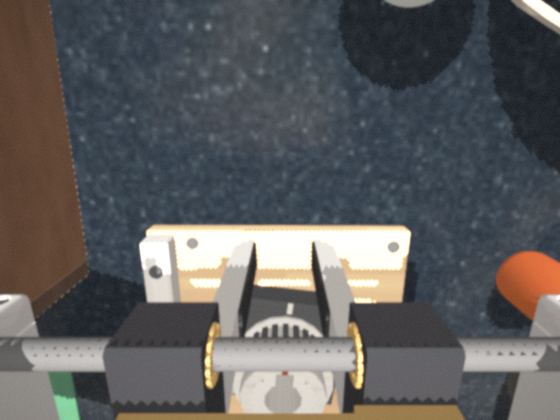

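The fingertips are on the wood at (242,250) and (325,250), just behind the flange edge at row ≈290. Pushing towards +x.

>>> drive_tool:
  increments:
    - {"dx":-0.01,"dy":0,"dz":-0.001,"ax":0,"ay":0,"az":0,"hand":0.3}
    - {"dx":-0.018,"dy":0,"dz":-0.001,"ax":0,"ay":0,"az":0,"hand":0.3}
    - {"dx":-0.026,"dy":0,"dz":-0.001,"ax":0,"ay":0,"az":0,"hand":0.3}
    - {"dx":-0.034,"dy":0,"dz":-0.001,"ax":0,"ay":0,"az":0,"hand":0.3}
    - {"dx":-0.042,"dy":0,"dz":-0.001,"ax":0,"ay":0,"az":0,"hand":0.3}

```text
time_s: 3.63
tcp_pos: [0.649, -0.1534, 0.1169]
tcp_rot: [-0.0, 0.366, 0.931, 0.0]
contact_force: [-7.6, 6.6, 6.4]
opening: 0.348
gripper_force: 5.0
```

```bash
python3 -c "
from h import *
inB()"
```

```text
board xy -25.7 4.9 z 0.1169 Fb -10.1 -0.4 Fz 6.4 open 0.348 3.6333
```

>>> drive_tool:
  increments:
    - {"dx":-0.002,"dy":0,"dz":0,"ax":0,"ay":0,"az":0,"hand":0.3}
    - {"dx":-0.004,"dy":0,"dz":0,"ax":0,"ay":0,"az":0,"hand":0.3}
    - {"dx":-0.006,"dy":0,"dz":0,"ax":0,"ay":0,"az":0,"hand":0.3}
    - {"dx":-0.007,"dy":0,"dz":0,"ax":0,"ay":0,"az":0,"hand":0.3}
    - {"dx":-0.008,"dy":0,"dz":0,"ax":0,"ay":0,"az":0,"hand":0.3}

```text
time_s: 4.05
tcp_pos: [0.6526, -0.1565, 0.1167]
tcp_rot: [-0.003, 0.365, 0.931, 0.0]
contact_force: [-32.3, 20.2, 27.4]
opening: 0.351
gripper_force: 18.8
```

```bash
python3 -c "
from h import *
inB()"
```

```text
board xy -21.0 5.2 z 0.1167 Fb -37.4 -7.4 Fz 27.4 open 0.351 4.05
```

>>> drive_tool:
  increments:
    - {"dx":0.012,"dy":0,"dz":0,"ax":0,"ay":0,"az":0,"hand":0.3}
    - {"dx":0.015,"dy":0.01,"dz":-0.04,"ax":0,"ay":0,"az":0,"hand":1}
    - {"dx":0.0,"dy":0.02,"dz":-0.08,"ax":0,"ay":0,"az":0,"hand":1}
    - {"dx":-0.03,"dy":0.03,"dz":-0.11,"ax":0,"ay":0,"az":0,"hand":1}
    - {"dx":-0.044,"dy":0.06,"dz":-0.13,"ax":0,"ay":0,"az":0,"hand":1}

```text
time_s: 4.47
tcp_pos: [0.7281, -0.1511, 0.2508]
tcp_rot: [0.003, 0.369, 0.93, -0.001]
contact_force: [0.6, -1.5, -0.6]
opening: 0.103
gripper_force: 0.0
```

```bash
python3 -c "
from h import *
import pickle
inB(); go(*B(24,66),.115,136.8)
c=shot('wrist'); pickle.dump(c,open('w5.pkl','wb'))
p=proj(c,[*B(0,0),.02]); print(p); u,v=int(p[0]),int(p[1]); u0=max(u-100,0); v0=max(v-70,0); print(u0,v0)
cr=c['frame'][v0:v0+150,u0:u0+200]; im=cv2.resize(cr,None,fx=4,fy=4,interpolation=cv2.INTER_CUBIC)[:,:,::-1]; im=(255*(im/255.)**1.3).astype(np.uint8)
cv2.imwrite('pics/c5.png',im)"
```

```text
board xy 30.4 60.8 z 0.2508 Fb 1.4 -0.7 Fz -0.6 open 0.103 4.4667
pos [ 0.7281 -0.1511  0.2508] yaw 136.7 d [0.0072 0.0052 0.1358] a [ 0.0003  0.0057 -0.0012] rows 3.2633180061477116 0.04684879774293798 F [ 0.5829 -1.4855 -0.581 ] t 4.4667 q [ 0.4892  0.7364 -0.5512  1.3051  0.3905  1.2011  0.7315]
[220.8934 165.0326]
120 95
```

View pics/c5.png

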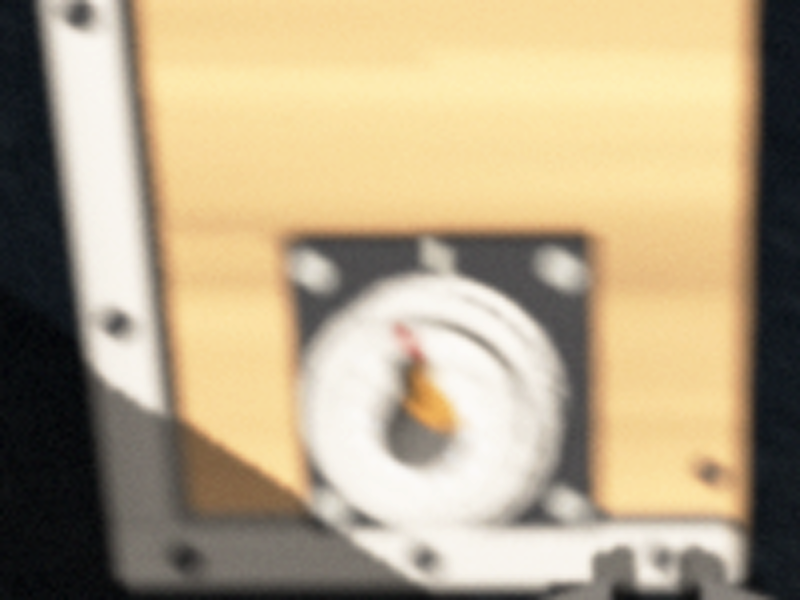

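The unit is square against the +x rail. The flange's left edge runs from (290,240) to (310,505) and its right edge lies at x≈592; the red line is at (405,340) and the bore near (415,432).

```bash
python3 -c "
from h import *
import pickle
c=pickle.load(open('w5.pkl','rb'))
def b(P): d=(P-O*1e3)@[1,1j]*np.exp(-1j*A); return d
print(b(quad(c,[(285,237),(592,237),(595,510),(306,500)],.028,4,(120,95))))
print('inner rail',b(quad(c,[(130,20),(185,515),(740,518),(762,20)],.012,4,(120,95))))
h=b(quad(c,[(416,432),(400,328),(418,357)],.062,4,(120,95)));print(h,np.degrees(np.angle(-(h[1:]-h[0]))))
"
```

```text
[-11.6065-25.633j  -11.4271+46.2981j  56.4724+45.9345j  53.6475-25.9465j]
inner rail [-60.3761-62.2976j  63.3504-62.6266j  64.5611+83.254j  -60.0112+86.3544j]
[26.1138 +8.9177j  3.0694 +6.7991j  9.3924+10.2764j] [ 5.2527 -4.6455]
```

>>> drive_tool:
  increments:
    - {"dx":0.007,"dy":0.005,"dz":0.03,"ax":0,"ay":0.006,"az":0,"hand":1}
    - {"dx":0.007,"dy":0.005,"dz":0.07,"ax":0,"ay":0.006,"az":0,"hand":1}
    - {"dx":0.007,"dy":0.005,"dz":0.1,"ax":0,"ay":0.006,"az":0,"hand":1}
    - {"dx":0.007,"dy":0.005,"dz":0.125,"ax":0,"ay":0.006,"az":0,"hand":1}
    - {"dx":0.007,"dy":0.005,"dz":0.135,"ax":0,"ay":0.006,"az":0,"hand":1}

```text
time_s: 4.93
tcp_pos: [0.7249, -0.1373, 0.1089]
tcp_rot: [-0.004, 0.366, 0.931, 0.001]
contact_force: [-55.3, 1.3, 129.5]
opening: 0.002
gripper_force: 65.0
```

```bash
python3 -c "
from h import *
inB()"
```

```text
board xy 18.6 68.6 z 0.1089 Fb -41.2 -36.9 Fz 129.5 open 0.002 4.9333
```

The tips pressed the board with about 130 N on that descent: I planned from a pose still in motion and went too low. Relieving it now.

>>> drive_tool:
  increments:
    - {"dx":0,"dy":0,"dz":-0.006,"ax":0,"ay":0,"az":0,"hand":0.9}
    - {"dx":0,"dy":0,"dz":-0.01,"ax":0,"ay":0,"az":0,"hand":0.9}
    - {"dx":0,"dy":0,"dz":-0.01,"ax":0,"ay":0,"az":0,"hand":0.9}
    - {"dx":0,"dy":0,"dz":-0.01,"ax":0,"ay":0,"az":0,"hand":0.9}
    - {"dx":0,"dy":0,"dz":-0.01,"ax":0,"ay":0,"az":0,"hand":0.9}

```text
time_s: 5.35
tcp_pos: [0.7256, -0.1369, 0.1211]
tcp_rot: [-0.002, 0.366, 0.931, 0.001]
contact_force: [-0.3, -0.3, 0.1]
opening: 0.051
gripper_force: 0.0
```

```bash
python3 -c "
from h import *
inB(); go(*B(24,60),.117,136.8); s=bot.state(); print(s['moment'])"
```

```text
board xy 18.9 69.5 z 0.1211 Fb 0.0 -0.4 Fz 0.1 open 0.051 5.35
pos [ 0.7256 -0.1369  0.1211] yaw 137.1 d [-0.0051 -0.0095  0.0041] a [ 0.0004 -0.0052  0.0049] rows 0.2761530873310378 0.057273375261150616 F [-0.2553 -0.332   0.0731] t 5.35 q [ 0.4573  0.8632 -0.5104  1.3908  0.4501  1.0081  0.6761]
[ 0.0208 -0.1528 -0.005 ]
```

>>> drive_tool:
  increments:
    - {"dx":-0.006,"dy":-0.006,"dz":0.003,"ax":0,"ay":0,"az":0,"hand":1}
    - {"dx":-0.006,"dy":-0.014,"dz":0.004,"ax":0,"ay":0,"az":0,"hand":1}
    - {"dx":-0.006,"dy":-0.022,"dz":0.004,"ax":0,"ay":0,"az":0,"hand":1}
    - {"dx":-0.006,"dy":-0.03,"dz":0.004,"ax":0,"ay":0,"az":0,"hand":1}
    - {"dx":-0.006,"dy":-0.037,"dz":0.004,"ax":0,"ay":0,"az":0,"hand":1}

```text
time_s: 5.77
tcp_pos: [0.7043, -0.1681, 0.1165]
tcp_rot: [-0.002, 0.366, 0.931, 0.002]
contact_force: [4.5, 4.0, 0.9]
opening: 0.005
gripper_force: 2.3
```

```bash
python3 -c "
from h import *
inB()"
```

```text
board xy 24.7 32.1 z 0.1165 Fb 0.6 6.0 Fz 0.9 open 0.005 5.7667
```

>>> drive_tool:
  increments:
    - {"dx":0,"dy":-0.002,"dz":0,"ax":0,"ay":0,"az":0,"hand":1}
    - {"dx":0,"dy":-0.004,"dz":0,"ax":0,"ay":0,"az":0,"hand":1}
    - {"dx":0,"dy":-0.005,"dz":0,"ax":0,"ay":0,"az":0,"hand":1}
    - {"dx":0,"dy":-0.006,"dz":0,"ax":0,"ay":0,"az":0,"hand":1}
    - {"dx":0,"dy":-0.007,"dz":0,"ax":0,"ay":0,"az":0,"hand":1}

```text
time_s: 6.18
tcp_pos: [0.7, -0.1726, 0.1166]
tcp_rot: [-0.002, 0.366, 0.931, 0.002]
contact_force: [4.1, 3.9, 0.3]
opening: 0.009
gripper_force: 2.5
```

```bash
python3 -c "
from h import *
inB()"
```

```text
board xy 24.7 25.9 z 0.1166 Fb 0.3 5.7 Fz 0.3 open 0.009 6.1833
```

Still sliding (6 N); expected contact at about y=22.5. On with small steps.

>>> drive_tool:
  increments:
    - {"dx":0,"dy":-0.001,"dz":0,"ax":0,"ay":0,"az":0,"hand":1}
    - {"dx":0,"dy":-0.002,"dz":0,"ax":0,"ay":0,"az":0,"hand":1}
    - {"dx":0,"dy":-0.003,"dz":0,"ax":0,"ay":0,"az":0,"hand":1}
    - {"dx":0,"dy":-0.004,"dz":0,"ax":0,"ay":0,"az":0,"hand":1}
    - {"dx":0,"dy":-0.005,"dz":0,"ax":0,"ay":0,"az":0,"hand":1}

```text
time_s: 6.6
tcp_pos: [0.6967, -0.1761, 0.1167]
tcp_rot: [-0.002, 0.366, 0.931, 0.002]
contact_force: [6.6, 7.4, 0.5]
opening: 0.004
gripper_force: 3.7
```

```bash
python3 -c "
from h import *
inB()"
```

```text
board xy 24.7 21.1 z 0.1167 Fb -0.3 9.9 Fz 0.5 open 0.004 6.6
```

>>> drive_tool:
  increments:
    - {"dx":0,"dy":-0.0005,"dz":0,"ax":0,"ay":0,"az":0,"hand":1}
    - {"dx":0,"dy":-0.001,"dz":0,"ax":0,"ay":0,"az":0,"hand":1}
    - {"dx":0,"dy":-0.0015,"dz":0,"ax":0,"ay":0,"az":0,"hand":1}
    - {"dx":0,"dy":-0.002,"dz":0,"ax":0,"ay":0,"az":0,"hand":1}
    - {"dx":0,"dy":-0.0025,"dz":0,"ax":0,"ay":0,"az":0,"hand":1}

```text
time_s: 7.02
tcp_pos: [0.6958, -0.1766, 0.1171]
tcp_rot: [-0.002, 0.365, 0.931, 0.003]
contact_force: [8.9, 10.5, 2.0]
opening: 0.007
gripper_force: 5.5
```

```bash
python3 -c "
from h import *
inB()"
```

```text
board xy 24.3 20.1 z 0.1171 Fb -0.7 13.8 Fz 2.0 open 0.007 7.0167
```

>>> drive_tool:
  increments:
    - {"dx":0,"dy":-0.001,"dz":0,"ax":0,"ay":0,"az":0,"hand":1}
    - {"dx":0,"dy":-0.002,"dz":0,"ax":0,"ay":0,"az":0,"hand":1}
    - {"dx":0,"dy":-0.003,"dz":0,"ax":0,"ay":0,"az":0,"hand":1}
    - {"dx":0,"dy":-0.003,"dz":0,"ax":0,"ay":0,"az":0,"hand":1}
    - {"dx":0,"dy":0.008,"dz":0,"ax":0,"ay":0,"az":0,"hand":1}

```text
time_s: 7.43
tcp_pos: [0.7, -0.1733, 0.1169]
tcp_rot: [-0.002, 0.366, 0.931, 0.001]
contact_force: [-0.8, -1.0, -0.0]
opening: 0.01
gripper_force: 0.0
```

>>> drive_tool:
  increments:
    - {"dx":0,"dy":0.01,"dz":-0.035,"ax":0,"ay":0,"az":0,"hand":1}
    - {"dx":0,"dy":0.01,"dz":-0.07,"ax":0,"ay":0,"az":0,"hand":0}
    - {"dx":0,"dy":0.0,"dz":-0.11,"ax":0,"ay":0,"az":0,"hand":-0.3}
    - {"dx":0.0,"dy":-0.025,"dz":-0.14,"ax":0,"ay":0,"az":0,"hand":-0.3}
    - {"dx":0.0,"dy":-0.05,"dz":-0.16,"ax":0,"ay":0,"az":0,"hand":-0.3}

```text
time_s: 7.85
tcp_pos: [0.6668, -0.2098, 0.2796]
tcp_rot: [-0.002, 0.365, 0.931, 0.001]
contact_force: [-0.0, 0.2, 0.3]
opening: 0.254
gripper_force: 0.0
```

```bash
python3 -c "
from h import *
import pickle
inB()
c=shot('wrist'); pickle.dump(c,open('w6.pkl','wb'))
p=proj(c,[*B(26,-26),.04]); u,v=int(p[0]),int(p[1]); u0=max(u-65,0); v0=max(v-50,0); print(p,u0,v0)
hsv=cv2.cvtColor(c['frame'],cv2.COLOR_RGB2HSV)
red=cv2.inRange(hsv,(0,90,60),(8,255,255))|cv2.inRange(hsv,(170,90,60),(180,255,255)); red[:v-60]=0;red[v+60:]=0;red[:,:u-60]=0;red[:,u+60:]=0
P=np.argwhere(red>0); print(len(P),P.mean(0) if len(P) else '')
cr=c['frame'][v0:v0+112,u0:u0+150]; im=cv2.resize(cr,None,fx=5.3,fy=5.3,interpolation=cv2.INTER_CUBIC)[:,:,::-1]; im=(255*(im/255.)**1.3).astype(np.uint8)
cv2.imwrite('pics/c6.png',im); print(im.shape)"
```

```text
board xy 26.0 -23.9 z 0.2796 Fb -0.1 0.1 Fz 0.3 open 0.254 7.85
[281.387  195.1291] 216 145
0 
(594, 795, 3)
```

```bash
python3 -c "
from h import *
import pickle
c=pickle.load(open('w6.pkl','rb')); f=c['frame'].astype(int)
b=lambda P:(P-O*1e3)@[1,1j]*np.exp(-1j*A)
sub=f[145:257,216:366]; rg=sub[...,0]-sub[...,1]; gb=sub[...,1]-sub[...,2]
m=(rg>25)&(gb<15); P=np.argwhere(m)+[145,216]; print('red',P.tolist()[:40])
m=(rg>25)&(gb>40)&(np.hypot(*(np.mgrid[145:257,216:366]-np.array([195,281])[:,None,None]))<25); Q=np.argwhere(m)+[145,216]; print('brass',len(Q),Q.mean(0))
g=cv2.cvtColor(c['frame'],cv2.COLOR_RGB2GRAY).astype(int)
s=cv2.cvtColor(c['frame'],cv2.COLOR_RGB2HSV)
print('row 222 g',g[222,225:345].tolist()); print('sat',s[222,225:345,1].tolist())
print('col 312 g',g[150:262,312].tolist());print('col g 250',g[150:262,250].tolist())
"
```

```text
red [[174, 277], [174, 278], [174, 279], [175, 276], [175, 277], [175, 278], [175, 279], [176, 277], [176, 278], [177, 277], [177, 278], [178, 277], [178, 278], [179, 276], [179, 277], [179, 278], [179, 279], [180, 276], [180, 277], [180, 278], [180, 279], [181, 275], [181, 276], [181, 277], [181, 278], [181, 279]]
brass 136 [191.3529 278.5368]
row 222 g [34, 42, 47, 60, 96, 139, 164, 190, 210, 226, 234, 238, 236, 238, 238, 237, 237, 236, 233, 231, 227, 224, 221, 221, 219, 218, 218, 218, 217, 214, 212, 213, 213, 211, 210, 205, 210, 209, 210, 207, 207, 210, 211, 211, 210, 212, 218, 219, 224, 226, 226, 228, 227, 227, 227, 226, 224, 223, 221, 219, 214, 210, 209, 204, 204, 200, 201, 204, 204, 206, 201, 201, 202, 202, 201, 198, 200, 200, 202, 199, 194, 194, 193, 195, 192, 194, 197, 203, 204, 204, 207, 207, 210, 209, 209, 211, 208, 208, 206, 206, 207, 207, 207, 206, 206, 206, 207, 207, 204, 208, 208, 207, 206, 208, 210, 209, 208, 209, 209, 206]
sat [40, 39, 49, 16, 8, 16, 20, 18, 21, 14, 14, 12, 13, 13, 13, 12, 13, 13, 14, 14, 13, 15, 18, 17, 17, 18, 16, 17, 21, 20, 21, 20, 21, 20, 21, 20,
[... 766 characters left out ...]
, 243, 223, 162, 95, 54, 56, 86, 125, 146, 154, 155, 158, 155, 155, 153, 154, 156, 154, 156, 158, 154, 155, 155, 155, 154, 156, 153, 154]
col g 250 [217, 206, 186, 141, 99, 97, 108, 146, 194, 222, 231, 229, 228, 225, 215, 190, 151, 119, 106, 106, 105, 106, 104, 103, 104, 104, 107, 103, 106, 104, 108, 113, 123, 130, 139, 147, 160, 171, 183, 188, 192, 192, 197, 196, 196, 196, 193, 193, 194, 189, 182, 175, 166, 156, 144, 132, 120, 114, 108, 106, 108, 116, 150, 191, 212, 216, 219, 212, 201, 174, 157, 168, 218, 241, 245, 240, 223, 201, 184, 176, 182, 203, 228, 240, 235, 202, 136, 75, 46, 40, 44, 62, 95, 129, 150, 152, 155, 156, 157, 155, 156, 158, 156, 156, 154, 153, 151, 158, 157, 156, 155, 153]
```

View pics/c6.png

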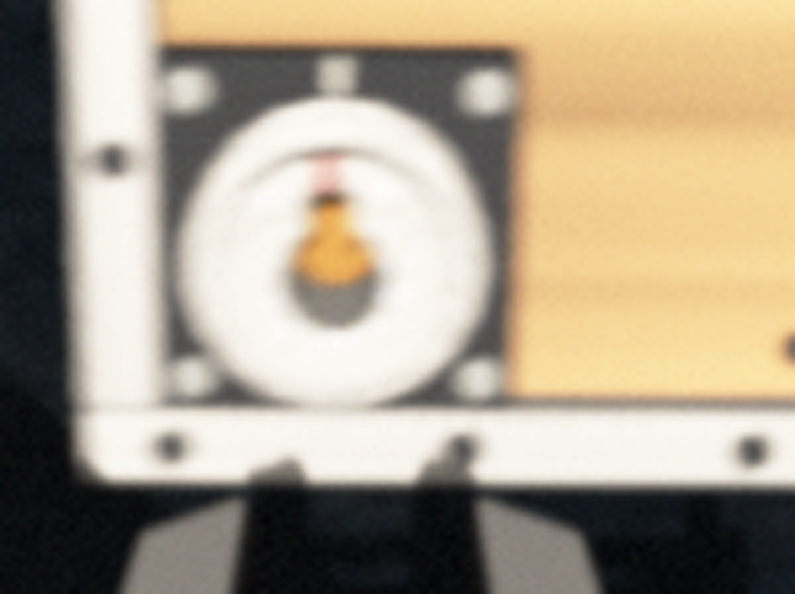

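The unit sits square against both rails, with the bore centred at (335,286) in the crop, the red line at (328,172), and the white line at (336,76).

```bash
python3 -c "
from h import *
import pickle
c=pickle.load(open('w6.pkl','rb'))
h=quad(c,[(335,286),(328,155),(328,190),(329,200)],.062,5.3,(216,145))@[1,1j]; print('mouth',h, 'dir',np.degrees(np.angle(h[1:]-h[0])),abs(h[1:]-h[0]), 'boardframe',(h[0]-O@[1e3,1e3j])*np.exp(-1j*A))
f=quad(c,[(155,48),(520,48),(512,402),(163,402)],.028,5.3,(216,145)); print(f,f.mean(0))
w=quad(c,[(512,402),(163,402)],.028,5.3,(216,145))@[1,1j]; print(np.degrees(np.angle(w[0]-w[1])))
# head from w2 
c=pickle.load(open('w2.pkl','rb')); f=c['frame'].astype(int); hsv=cv2.cvtColor(c['frame'],cv2.COLOR_RGB2HSV)
m=cv2.inRange(hsv,(105,110,40),(128,255,255)); m[:150]=0;m[230:]=0;m[:,:260]=0;m[:,330:]=0
k,_=cv2.findContours(m,0,2); k=max(k,key=cv2.contourArea); print(cv2.boundingRect(k),cv2.minAreaRect(k))
m2=(f[...,0]-f[...,2]>40)&(f[...,0]-f[...,1]>50); P=np.argwhere(m2); P=P[(abs(P[:,1]-288)<25)&(abs(P[:,0]-193)<25)]; print(P.tolist())
W=world(c); print(W[190,290])
go(.545,-.413,.32,45)
"
```

```text
mouth [662.7524-211.5175j 644.3708-196.001j  648.9767-200.3244j
 650.424 -201.4383j] dir [139.8312 140.9055 140.732 ] [24.055  17.7498 15.9242] boardframe (24.143615130648946-27.97105661585709j)
[[ 610.5951 -210.9952]
 [ 658.7267 -159.2205]
 [ 711.9575 -208.3313]
 [ 663.12   -260.8477]] [ 661.0998 -209.8487]
47.078820563803475
(274, 174, 33, 36) ((290.2205810546875, 191.86764526367188), (28.81175994873047, 26.5822811126709), 59.03623962402344)
[[169, 303], [169, 304], [169, 305], [169, 306], [169, 307], [169, 308], [169, 309], [169, 310], [169, 311], [169, 312], [170, 304], [170, 305], [170, 306], [170, 307], [170, 308], [170, 309], [170, 310], [170, 311], [170, 312], [171, 305], [171, 306], [171, 307], [171, 308], [171, 309], [171, 310], [171, 311], [171, 312], [172, 306], [172, 307], [172, 308], [172, 309], [172, 310], [172, 311], [172, 312], [173, 307], [173, 308], [173, 309], [173, 310], [173, 311], [173, 312], [174, 307], [174, 308], [174, 309], [174, 310], [174, 311], [174, 312], [175, 307], [175, 308], [175, 309], [175, 310], [175, 311], [175, 312], [176, 308], [176, 309], [17
[... 8397 characters left out ...]
[216, 290], [216, 291], [216, 292], [216, 293], [216, 294], [216, 295], [216, 296], [216, 297], [216, 298], [216, 299], [216, 300], [216, 301], [216, 302], [217, 278], [217, 279], [217, 280], [217, 281], [217, 282], [217, 283], [217, 284], [217, 285], [217, 286], [217, 287], [217, 288], [217, 289], [217, 290], [217, 291], [217, 292], [217, 293], [217, 294], [217, 295], [217, 296], [217, 297], [217, 298], [217, 299], [217, 300], [217, 301]]
[ 0.5475 -0.4112  0.1096]
pos [ 0.6647 -0.2156  0.2826] yaw 136.8 d [-0.0477 -0.2259 -0.0372] a [-0.0006  0.0008  1.6028] rows 5.608113464440885 12.82618469214665 F [ 0.8216 -6.4923  5.1231] t 7.9 q [ 0.6397  0.6324 -0.5748  1.4106  0.3526  1.2019  0.8435]
```

>>> drive_tool:
  increments:
    - {"dx":-0.005,"dy":-0.022,"dz":-0.01,"ax":0,"ay":0,"az":0.09,"hand":-0.5}
    - {"dx":-0.01,"dy":-0.045,"dz":-0.02,"ax":0,"ay":0,"az":0.19,"hand":-0.5}
    - {"dx":-0.015,"dy":-0.07,"dz":-0.02,"ax":0,"ay":0,"az":0.29,"hand":-0.5}
    - {"dx":-0.02,"dy":-0.095,"dz":-0.02,"ax":0,"ay":0,"az":0.39,"hand":-0.5}
    - {"dx":-0.026,"dy":-0.12,"dz":-0.02,"ax":0,"ay":0,"az":0.49,"hand":-0.5}

```text
time_s: 8.32
tcp_pos: [0.603, -0.317, 0.2962]
tcp_rot: [-0.003, 0.583, 0.813, -0.0]
contact_force: [-1.2, 0.1, -0.1]
opening: 0.651
gripper_force: 0.0
```

```bash
python3 -c "
from h import *
go(.547,-.412,.28,85)"
```

```text
pos [ 0.603  -0.317   0.2962] yaw 108.7 d [-0.0722 -0.0834  0.0161] a [-0.0049 -0.0044  0.4136] rows 2.673464939864288 3.310094129692937 F [-1.186   0.1414 -0.1342] t 8.3167 q [ 0.7519  0.5684 -0.4662  1.4474  0.2614  1.1941  0.5775]
```

>>> drive_tool:
  increments:
    - {"dx":-0.02,"dy":-0.023,"dz":0.002,"ax":-0.002,"ay":-0.002,"az":0.1,"hand":-0.5}
    - {"dx":-0.04,"dy":-0.046,"dz":0.006,"ax":-0.004,"ay":-0.004,"az":0.21,"hand":-0.5}
    - {"dx":-0.06,"dy":-0.07,"dz":0.01,"ax":-0.005,"ay":-0.004,"az":0.32,"hand":-0.5}
    - {"dx":-0.072,"dy":-0.083,"dz":0.016,"ax":-0.005,"ay":-0.004,"az":0.414,"hand":-0.5}
    - {"dx":-0.072,"dy":-0.083,"dz":0.016,"ax":-0.005,"ay":-0.004,"az":0.414,"hand":-0.5}

```text
time_s: 8.73
tcp_pos: [0.5455, -0.4152, 0.2785]
tcp_rot: [-0.001, 0.74, 0.673, -0.001]
contact_force: [-0.5, -0.1, 0.3]
opening: 0.752
gripper_force: 0.0
```

```bash
python3 -c "
from h import *
import pickle
go(.547,-.412,.168,85)
c=shot('wrist','w7.png'); pickle.dump(c,open('w7.pkl','wb')); W=world(c)
f=c['frame'].astype(int); hsv=cv2.cvtColor(c['frame'],cv2.COLOR_RGB2HSV)
p=proj(c,[.547,-.412,.108]); print(p)
m=cv2.inRange(hsv,(105,110,40),(130,255,255)); n,l,st,ce=cv2.connectedComponentsWithStats(m)
for i in range(1,n):
    if st[i,4]>200: print(st[i],ce[i])
# blue points near top height
near=(np.hypot(W[...,0]-.547,W[...,1]-.412*-1*-1+.824*0)<9)
T=(m>0)&(abs(W[...,2]-.1085)<.004); P=np.argwhere(T)[:,::-1]; P=P[np.hypot(*(P-p).T)<60]
Q=np.array([ray(c,u,v,.108)[:2] for u,v in P])*1e3; print(len(P)); h=cv2.convexHull(Q.astype(np.float32)); print(cv2.minAreaRect(h))
rg=(f[...,0]-f[...,1]>50)&(f[...,0]-f[...,2]>40); R=np.argwhere(rg)[:,::-1]; R=R[np.hypot(*(R-p).T)<40]
X=np.array([ray(c,u,v,.108)[:2] for u,v in R])*1e3; d=X-np.array(cv2.minAreaRect(h)[0]); k=np.hypot(*d.T)<14; X=X[k]; print('red',len(X),X.mean(0), X.min(0),X.max(0)); d=d[k].mean(0); print('dir',np.degrees(np.arctan2(d[1],d[0])))
"
```

```text
pos [ 0.5455 -0.4152  0.2785] yaw 84.6 d [0.0034 0.0015 0.1105] a [-0.0026  0.0004 -0.0072] rows 2.650926775529764 0.061328564108627776 F [-0.4584 -0.0517  0.2561] t 8.7333 q [ 0.8429  0.5722 -0.3526  1.4586  0.208   1.1497  0.3619]
[285.8786 211.2472]
[266 192  33  40 904] [281.9591 211.885 ]
714
((543.0260009765625, -414.985107421875), (25.930654525756836, 24.59823989868164), 77.15653991699219)
red 56 [ 535.5977 -415.0137] [ 529.4312 -418.7522] [ 556.4629 -412.7318]
dir -179.77917606175882
```

```bash
python3 -c "
from h import *
import pickle
c=pickle.load(open('w7.pkl','rb')); f=c['frame'].astype(int)
rg=(f[...,0]-f[...,1]>50)&(f[...,0]-f[...,2]>20); R=np.argwhere(rg)[:,::-1]; R=R[(abs(R[:,0]-276)<20)&(abs(R[:,1]-208)<12)]
rows={}
for u,v in R: rows.setdefault(int(v),[]).append(int(u))
print(rows)
go(.5435,-.4145,.168,79)
"
```

```text
{197: [257, 258, 259, 260, 261], 198: [257, 258, 259, 260, 261], 199: [257, 258, 259, 260, 261, 262, 263, 264, 265, 266], 200: [257, 258, 259, 260, 261, 262, 263, 264, 265, 266], 201: [257, 258, 259, 260, 261, 262, 263, 264, 265, 266], 202: [257, 258, 259, 260, 261], 203: [257, 258, 259, 260], 204: [257, 258, 259, 260], 205: [257, 258, 259, 260], 206: [257, 258, 259, 260], 207: [257, 258, 259, 260], 208: [257, 258, 259, 260, 261], 209: [257, 258, 259, 260, 261], 210: [257, 258, 259, 260, 261, 262], 211: [257, 258, 259, 260, 261, 262], 212: [257, 258, 259, 260, 261, 262, 263], 213: [257, 258, 259, 260, 261, 262, 263, 264], 214: [257, 258, 259, 260, 261, 262, 263, 264, 265, 266, 267, 268, 269, 270, 271, 272, 273], 215: [257, 258, 259, 260, 261, 262, 263, 264, 265, 266, 267, 268, 269, 270, 271, 272, 273, 274, 275, 276, 277, 278], 216: [257, 258, 259, 260, 261, 262, 263, 264, 265, 266, 267, 268, 269, 270, 271, 272, 273, 274, 275, 276, 277, 278, 279], 217: [257, 258, 259, 260, 261, 262, 263, 264, 265, 266, 267, 268, 269, 270, 271, 272, 273, 274, 275, 276, 277, 278, 279], 218: [257, 258, 259, 260, 261, 262, 263, 264, 273, 274, 275, 276, 277, 278], 219: [257, 258, 259, 260, 261, 262, 263, 264]}
pos [ 0.5472 -0.4128  0.2791] yaw 85.0 d [-0.002  -0.0033  0.1111] a [-0.0015 -0.0004  0.1053] rows 2.666624299966296 0.8424820772591982 F [-0.6729 -0.3087  0.4731] t 8.7833 q [ 0.8413  0.5717 -0.3558  1.4585  0.2082  1.1502  0.3653]
```

>>> drive_tool:
  increments:
    - {"dx":-0.002,"dy":-0.003,"dz":0.03,"ax":-0.001,"ay":0,"az":0.08,"hand":-0.5}
    - {"dx":-0.002,"dy":-0.003,"dz":0.06,"ax":-0.001,"ay":0,"az":0.131,"hand":-0.5}
    - {"dx":-0.002,"dy":-0.003,"dz":0.085,"ax":-0.001,"ay":0,"az":0.131,"hand":-0.5}
    - {"dx":-0.002,"dy":-0.003,"dz":0.102,"ax":-0.001,"ay":0,"az":0.131,"hand":-0.5}
    - {"dx":-0.002,"dy":-0.003,"dz":0.111,"ax":-0.001,"ay":0,"az":0.131,"hand":-0.5}

```text
time_s: 9.2
tcp_pos: [0.5459, -0.4108, 0.1666]
tcp_rot: [-0.001, 0.777, 0.629, 0.001]
contact_force: [-0.3, 0.1, 0.2]
opening: 0.751
gripper_force: 0.0
```

```bash
python3 -c "
from h import *
go(.5435,-.4145,.168,77.5)"
```

```text
pos [ 0.5459 -0.4108  0.1666] yaw 78.0 d [-0.0041 -0.0015 -0.0014] a [-0.0011 -0.0027  0.0079] rows 0.11086914150418949 0.0670311361775708 F [-0.3248  0.1105  0.24  ] t 9.2 q [ 0.8101  0.6802 -0.3068  1.5475  0.2327  0.9522  0.2214]
```

>>> drive_tool:
  grip_force: 15
  increments:
    - {"dx":0,"dy":0,"dz":0,"ax":0,"ay":0,"az":0,"hand":0}
    - {"dx":0,"dy":0,"dz":0,"ax":0,"ay":0,"az":0,"hand":0.3}
    - {"dx":0,"dy":0,"dz":0,"ax":0,"ay":0,"az":0,"hand":0.7}
    - {"dx":0,"dy":0,"dz":0,"ax":0,"ay":0,"az":0,"hand":0.7}
    - {"dx":0,"dy":0,"dz":0,"ax":0,"ay":0,"az":0,"hand":0.7}

```text
time_s: 9.62
tcp_pos: [0.5465, -0.4124, 0.1703]
tcp_rot: [0.001, 0.778, 0.628, 0.001]
contact_force: [0.7, 0.0, -0.5]
opening: 0.431
gripper_force: 0.0
```

```bash
python3 -c "
from h import *
go(.5435,-.4145,.168,77.5); inB(); s=bot.state(); print(s['gripper_force'],s['moment'])"
```

```text
pos [ 0.5465 -0.4124  0.1703] yaw 77.8 d [-0.0027 -0.0025  0.0023] a [ 0.0032 -0.0004  0.0053] rows 0.10342181780580578 0.04945712596410528 F [ 0.6616  0.0411 -0.456 ] t 9.6167 q [ 0.8112  0.6762 -0.3067  1.5448  0.2319  0.9538  0.221 ]
board xy 76.9 -254.0 z 0.1703 Fb 0.5 0.5 Fz -0.5 open 0.431 9.6167
0.0 [-0.0556 -0.0758 -0.0099]
```

>>> drive_tool:
  grip_force: 30
  increments:
    - {"dx":-0.002,"dy":-0.001,"dz":0.002,"ax":0,"ay":0,"az":0,"hand":0.5}
    - {"dx":-0.002,"dy":-0.001,"dz":0.002,"ax":0,"ay":0,"az":0,"hand":0.7}
    - {"dx":-0.002,"dy":-0.001,"dz":0.002,"ax":0,"ay":0,"az":0,"hand":1}
    - {"dx":-0.002,"dy":-0.001,"dz":0.002,"ax":0,"ay":0,"az":0,"hand":1}
    - {"dx":-0.002,"dy":-0.001,"dz":0.002,"ax":0,"ay":0,"az":0,"hand":1}

```text
time_s: 10.03
tcp_pos: [0.5446, -0.4141, 0.1672]
tcp_rot: [0.0, 0.778, 0.628, 0.001]
contact_force: [-1.1, -1.7, 0.8]
opening: 0.278
gripper_force: 30.0
```

>>> drive_tool:
  increments:
    - {"dx":0,"dy":0,"dz":-0.005,"ax":0,"ay":0,"az":0,"hand":1}
    - {"dx":0,"dy":0,"dz":-0.015,"ax":0,"ay":0,"az":0,"hand":1}
    - {"dx":0,"dy":0,"dz":-0.03,"ax":0,"ay":0,"az":0,"hand":1}
    - {"dx":0,"dy":0,"dz":-0.05,"ax":0,"ay":0,"az":0,"hand":1}
    - {"dx":0,"dy":0,"dz":-0.07,"ax":0,"ay":0,"az":0,"hand":1}

```text
time_s: 10.45
tcp_pos: [0.5447, -0.4137, 0.2386]
tcp_rot: [0.0, 0.778, 0.628, 0.001]
contact_force: [0.5, -0.4, -2.0]
opening: 0.274
gripper_force: 30.0
```

```bash
python3 -c "
from h import *
go(.664,-.2115,.26,50.5); s=bot.state(); print(s['gripper_force'],s['opening'],s['moment'])"
```

```text
pos [ 0.5447 -0.4137  0.2386] yaw 77.8 d [ 0.2228  0.074  -0.021 ] a [ 0.0013 -0.0018  0.4768] rows 5.652927102990774 3.815496597902544 F [ 0.4708 -0.438  -1.9801] t 10.45 q [ 0.8252  0.6022 -0.3234  1.501   0.2043  1.0708  0.2443]
29.998505115509033 0.2740775735815628 [-0.018  -0.0983  0.055 ]
```

>>> drive_tool:
  increments:
    - {"dx":0,"dy":0,"dz":-0.035,"ax":0,"ay":0,"az":0,"hand":1}
    - {"dx":0.01,"dy":0.003,"dz":-0.062,"ax":0,"ay":0,"az":0.05,"hand":1}
    - {"dx":0.04,"dy":0.013,"dz":-0.066,"ax":0,"ay":0,"az":0.15,"hand":1}
    - {"dx":0.075,"dy":0.025,"dz":-0.066,"ax":0,"ay":0,"az":0.25,"hand":1}
    - {"dx":0.11,"dy":0.037,"dz":-0.066,"ax":0,"ay":0,"az":0.35,"hand":1}

```text
time_s: 10.87
tcp_pos: [0.6043, -0.3135, 0.3052]
tcp_rot: [0.001, 0.877, 0.48, 0.002]
contact_force: [1.3, -0.9, -2.1]
opening: 0.28
gripper_force: 30.0
```

```bash
python3 -c "
from h import *
go(.664,-.2115,.26,50.5)"
```

```text
pos [ 0.6043 -0.3135  0.3052] yaw 57.4 d [ 0.1179 -0.0048  0.0454] a [ 0.0031 -0.0022  0.1202] rows 3.033041566108884 0.9624216182867416 F [ 1.2529 -0.9449 -2.1141] t 10.8667 q [ 0.6281  0.5306 -0.2849  1.4506  0.153   1.1787 -0.2468]
```

>>> drive_tool:
  increments:
    - {"dx":0.035,"dy":-0.001,"dz":0,"ax":0,"ay":0,"az":0.05,"hand":1}
    - {"dx":0.07,"dy":-0.003,"dz":0,"ax":0.002,"ay":-0.002,"az":0.1,"hand":1}
    - {"dx":0.1,"dy":-0.004,"dz":0.01,"ax":0.003,"ay":-0.002,"az":0.12,"hand":1}
    - {"dx":0.117,"dy":-0.005,"dz":0.03,"ax":0.003,"ay":-0.002,"az":0.12,"hand":1}
    - {"dx":0.117,"dy":-0.005,"dz":0.045,"ax":0.003,"ay":-0.002,"az":0.12,"hand":1}

```text
time_s: 11.28
tcp_pos: [0.6642, -0.2071, 0.2587]
tcp_rot: [-0.001, 0.902, 0.432, 0.001]
contact_force: [-0.6, -1.1, -2.6]
opening: 0.275
gripper_force: 30.0
```

>>> drive_tool:
  increments:
    - {"dx":0,"dy":0,"dz":0,"ax":0,"ay":0,"az":0,"hand":1}
    - {"dx":0,"dy":0,"dz":0,"ax":0,"ay":0,"az":0,"hand":1}
    - {"dx":0,"dy":0,"dz":0,"ax":0,"ay":0,"az":0,"hand":1}
    - {"dx":0,"dy":0,"dz":0,"ax":0,"ay":0,"az":0,"hand":1}
    - {"dx":0,"dy":0,"dz":0,"ax":0,"ay":0,"az":0,"hand":1}

```text
time_s: 11.7
tcp_pos: [0.6622, -0.2135, 0.2598]
tcp_rot: [-0.0, 0.903, 0.429, -0.0]
contact_force: [-0.6, -0.4, -2.1]
opening: 0.274
gripper_force: 30.0
```

```bash
python3 -c "
from h import *
import pickle
go(.664,-.2115,.215,50.5); s=bot.state(); print(s['moment'])
d={n:shot(n,n+'8.png') for n in ('wrist','side','top')}; pickle.dump(d,open('d8.pkl','wb'))
t=s['tcp_pos']; R=rot(s).as_matrix()
for n in d:
    print(n,'tip',proj(d[n],t+R@[0,0,.145]),'mouth',proj(d[n],[.664,-.2115,.062]),'mm/px',d[n]['mtx'][0,0])
"
```

```text
pos [ 0.6622 -0.2135  0.2598] yaw 50.8 d [0.0027 0.0001 0.0448] a [-0.0004 -0.      0.0054] rows 1.075627370300457 0.04347035297260928 F [-0.6492 -0.4145 -2.131 ] t 11.7 q [ 0.4507  0.5974 -0.2745  1.4489  0.1701  1.1189 -0.537 ]
[-0.0576 -0.0945 -0.0261]
wrist tip [283.9571 225.8604] mouth [284.0942 202.9455] mm/px 325.2253133638766
side tip [303.2029 197.3032] mouth [303.7266 212.5316] mm/px 439.47966501356905
top tip [249.6477 176.5355] mouth [249.9426 178.8468] mm/px 545.8678354232926
```

>>> drive_tool:
  increments:
    - {"dx":0.0025,"dy":-0.0013,"dz":0.015,"ax":0,"ay":0,"az":0.005,"hand":1}
    - {"dx":0.0025,"dy":-0.0013,"dz":0.03,"ax":0,"ay":0,"az":0.005,"hand":1}
    - {"dx":0.0025,"dy":-0.0013,"dz":0.043,"ax":0,"ay":0,"az":0.005,"hand":1}
    - {"dx":0.0025,"dy":-0.0013,"dz":0.046,"ax":0,"ay":0,"az":0.005,"hand":1}
    - {"dx":0.0025,"dy":-0.0013,"dz":0.048,"ax":0,"ay":0,"az":0.005,"hand":1}

```text
time_s: 12.27
tcp_pos: [0.6625, -0.21, 0.2099]
tcp_rot: [-0.001, 0.904, 0.427, -0.001]
contact_force: [0.3, -0.6, -1.9]
opening: 0.276
gripper_force: 30.0
```

>>> drive_tool:
  increments:
    - {"dx":0,"dy":0,"dz":0.002,"ax":0,"ay":0,"az":0,"hand":1}
    - {"dx":0,"dy":0,"dz":0.004,"ax":0,"ay":0,"az":0,"hand":1}
    - {"dx":0,"dy":0,"dz":0.005,"ax":0,"ay":0,"az":0,"hand":1}
    - {"dx":0,"dy":0,"dz":0.006,"ax":0,"ay":0,"az":0,"hand":1}
    - {"dx":0,"dy":0,"dz":0.007,"ax":0,"ay":0,"az":0,"hand":1}

```text
time_s: 12.68
tcp_pos: [0.6633, -0.2096, 0.2046]
tcp_rot: [-0.0, 0.904, 0.427, 0.0]
contact_force: [-0.4, 3.9, 9.2]
opening: 0.276
gripper_force: 30.0
```

```bash
python3 -c "
from h import *
go(.6622,-.2113,.195,50.5); s=bot.state(); print(s['moment'])"
```

```text
pos [ 0.6633 -0.2096  0.2046] yaw 50.6 d [-0.0021  0.0002  0.0096] a [-0.0003 -0.0009  0.0016] rows 0.2363113580104662 0.015068312568458675 F [-0.4361  3.8591  9.2346] t 12.6833 q [ 0.44    0.6512 -0.2655  1.4921  0.1863  1.0231 -0.5586]
[ 0.8846  0.0423 -0.0002]
```

>>> drive_tool:
  increments:
    - {"dx":0.0006,"dy":-0.0005,"dz":0,"ax":0,"ay":0,"az":0,"hand":1}
    - {"dx":0.0012,"dy":-0.001,"dz":0,"ax":0,"ay":0,"az":0,"hand":1}
    - {"dx":0.0012,"dy":-0.001,"dz":0.001,"ax":0,"ay":0,"az":0,"hand":1}
    - {"dx":0.0012,"dy":-0.001,"dz":0.001,"ax":0,"ay":0,"az":0,"hand":1}
    - {"dx":0.0012,"dy":-0.001,"dz":0.001,"ax":0,"ay":0,"az":0,"hand":1}

```text
time_s: 13.1
tcp_pos: [0.6629, -0.2081, 0.2026]
tcp_rot: [-0.001, 0.904, 0.427, -0.0]
contact_force: [3.5, 2.5, -0.0]
opening: 0.277
gripper_force: 30.0
```

```bash
python3 -c "
from h import *
go(.6622,-.2113,.195,50.5); s=bot.state(); print(s['moment'])"
```

```text
pos [ 0.6629 -0.2081  0.2026] yaw 50.6 d [-0.0029  0.0015  0.0076] a [-0.0015 -0.0002  0.0016] rows 0.19824481162676136 0.0176586316604535 F [ 3.497   2.4746 -0.0118] t 13.1 q [ 0.438   0.6525 -0.2652  1.495   0.1869  1.0203 -0.5611]
[ 0.5879 -1.0372 -0.0125]
```

>>> drive_tool:
  increments:
    - {"dx":0.0009,"dy":0.0003,"dz":0.001,"ax":0,"ay":0,"az":0,"hand":1}
    - {"dx":0.0009,"dy":0.0003,"dz":0.003,"ax":0,"ay":0,"az":0,"hand":1}
    - {"dx":0.0009,"dy":0.0003,"dz":0.005,"ax":0,"ay":0,"az":0,"hand":1}
    - {"dx":0.0009,"dy":0.0003,"dz":0.007,"ax":0,"ay":0,"az":0,"hand":1}
    - {"dx":0.0009,"dy":0.0003,"dz":0.008,"ax":0,"ay":0,"az":0,"hand":1}

```text
time_s: 13.52
tcp_pos: [0.6633, -0.2079, 0.194]
tcp_rot: [-0.001, 0.904, 0.427, -0.001]
contact_force: [1.4, 0.6, -0.1]
opening: 0.272
gripper_force: 30.0
```

```bash
python3 -c "
from h import *
go(.6622,-.2113,.18,50.5); s=bot.state(); print(s['moment'])"
```

```text
pos [ 0.6633 -0.2079  0.194 ] yaw 50.6 d [-0.0033  0.0014  0.014 ] a [-0.0022  0.0006  0.0013] rows 0.3477307067673696 0.02110296831859208 F [ 1.4469  0.5998 -0.0543] t 13.5167 q [ 0.436   0.6626 -0.2632  1.4987  0.19    1.0077 -0.5641]
[ 0.2139 -0.4388  0.013 ]
```

>>> drive_tool:
  increments:
    - {"dx":0.0003,"dy":0.0001,"dz":0.001,"ax":0,"ay":0,"az":0,"hand":1}
    - {"dx":0.0003,"dy":0.0001,"dz":0.002,"ax":0,"ay":0,"az":0,"hand":1}
    - {"dx":0.0003,"dy":0.0001,"dz":0.003,"ax":0,"ay":0,"az":0,"hand":1}
    - {"dx":0.0003,"dy":0.0001,"dz":0.004,"ax":0,"ay":0,"az":0,"hand":1}
    - {"dx":0.0003,"dy":0.0001,"dz":0.005,"ax":0,"ay":0,"az":0,"hand":1}

```text
time_s: 13.93
tcp_pos: [0.6636, -0.2078, 0.1894]
tcp_rot: [-0.001, 0.904, 0.427, -0.001]
contact_force: [0.5, 0.2, -2.1]
opening: 0.274
gripper_force: 30.0
```

```bash
python3 -c "
from h import *
go(.6622,-.2113,.18,50.5); s=bot.state(); print(s['moment'])"
```

```text
pos [ 0.6636 -0.2078  0.1894] yaw 50.6 d [-0.0036  0.0012  0.0094] a [-0.0019  0.0006  0.0013] rows 0.24325755049916525 0.01888379520930342 F [ 0.5071  0.1695 -2.1488] t 13.9333 q [ 0.435   0.668  -0.2622  1.5009  0.1917  0.9999 -0.5656]
[ 0.0023 -0.0681  0.0145]
```

>>> drive_tool:
  increments:
    - {"dx":0,"dy":0,"dz":0.003,"ax":0,"ay":0,"az":0,"hand":1}
    - {"dx":0,"dy":0,"dz":0.006,"ax":0,"ay":0,"az":0,"hand":1}
    - {"dx":0,"dy":0,"dz":0.009,"ax":0,"ay":0,"az":0,"hand":1}
    - {"dx":0,"dy":0,"dz":0.012,"ax":0,"ay":0,"az":0,"hand":1}
    - {"dx":0,"dy":0,"dz":0.015,"ax":0,"ay":0,"az":0,"hand":1}

```text
time_s: 14.35
tcp_pos: [0.6637, -0.2077, 0.1744]
tcp_rot: [-0.001, 0.904, 0.427, -0.001]
contact_force: [-2.1, 0.3, 3.5]
opening: 0.277
gripper_force: 30.0
```

```bash
python3 -c "
from h import *
go(.6622,-.2113,.17,50.5); s=bot.state(); print(s['moment'])"
```

```text
pos [ 0.6637 -0.2077  0.1744] yaw 50.6 d [-0.0037  0.0012  0.0044] a [-0.0018  0.0005  0.0013] rows 0.1412068801766333 0.018392470389179606 F [-2.0669  0.2729  3.4909] t 14.35 q [ 0.433   0.6848 -0.2592  1.5092  0.1967  0.975  -0.5693]
[0.1372 0.5785 0.0313]
```

>>> drive_tool:
  increments:
    - {"dx":0,"dy":0,"dz":0.001,"ax":0,"ay":0,"az":0,"hand":1}
    - {"dx":0,"dy":0,"dz":0.002,"ax":0,"ay":0,"az":0,"hand":1}
    - {"dx":-0.0004,"dy":-0.0004,"dz":0.003,"ax":0,"ay":0,"az":0,"hand":1}
    - {"dx":-0.0004,"dy":-0.0004,"dz":0.004,"ax":0,"ay":0,"az":0,"hand":1}
    - {"dx":-0.0004,"dy":-0.0004,"dz":0.0045,"ax":0,"ay":0,"az":0,"hand":1}

```text
time_s: 14.77
tcp_pos: [0.6635, -0.2076, 0.1711]
tcp_rot: [-0.0, 0.904, 0.427, -0.0]
contact_force: [-5.1, 2.6, 18.8]
opening: 0.273
gripper_force: 30.0
```

```bash
python3 -c "
from h import *
go(.6622,-.2113,.17,50.5); s=bot.state(); print(s['moment'])"
```

```text
pos [ 0.6635 -0.2076  0.1711] yaw 50.6 d [-0.0037  0.0013  0.0011] a [-0.0007 -0.0001  0.0015] rows 0.0967667155409468 0.012949409791676633 F [-5.1416  2.6104 18.8194] t 14.7667 q [ 0.4328  0.6879 -0.2586  1.5123  0.1979  0.9677 -0.5701]
[0.4771 1.3301 0.0245]
```

>>> drive_tool:
  increments:
    - {"dx":-0.0006,"dy":0,"dz":0.0003,"ax":0,"ay":0,"az":0,"hand":1}
    - {"dx":-0.0012,"dy":0,"dz":0.0005,"ax":0,"ay":0,"az":0,"hand":1}
    - {"dx":-0.0018,"dy":0,"dz":0.0005,"ax":0,"ay":0,"az":0,"hand":1}
    - {"dx":-0.0018,"dy":0,"dz":0.0005,"ax":0,"ay":0,"az":0,"hand":1}
    - {"dx":-0.0018,"dy":0,"dz":0.0005,"ax":0,"ay":0,"az":0,"hand":1}

```text
time_s: 15.18
tcp_pos: [0.6632, -0.2079, 0.1711]
tcp_rot: [-0.0, 0.904, 0.428, 0.001]
contact_force: [0.2, 6.1, 14.5]
opening: 0.276
gripper_force: 30.0
```

```bash
python3 -c "
from h import *
import pickle
inB(); s=bot.state(); print(s['contact_force'],s['moment'],s['tcp_pos'])
d8=pickle.load(open('d8.pkl','rb'))
for n in ('side','top'):
    c=shot(n,n+'9.png'); a=cv2.cvtColor(d8[n]['frame'],7).astype(float); b=cv2.cvtColor(c['frame'],7).astype(float)
    for x,y in [(-10,-62),(-10,-26),(-10,10),(26,10),(62,10)]:
        u,v=proj(c,[*(B(x,y)+B(23.6,-28.2)-B(26,-26)),.02]).astype(int); w=4
        A1=a[v-w:v+w+1,u-w:u+w+1];B1=b[v-w:v+w+1,u-w:u+w+1]
        sh,r=cv2.phaseCorrelate(A1,B1,cv2.createHanningWindow((9,9),6)); print(n,(x,y),(u,v),'absdiff',abs(A1-B1).mean(),'contrast',A1.std(),'shift',np.round(sh,2),round(r,2))
"
```

```text
board xy 22.0 -25.1 z 0.1711 Fb -4.0 4.6 Fz 14.5 open 0.276 15.1833
[ 0.2216  6.0696 14.4759] [ 1.48    0.2009 -0.0402] [ 0.6632 -0.2079  0.1711]
side (-10, -62) (np.int64(285), np.int64(220)) absdiff 0.5417806311227878 contrast 80.22744299498027 shift [0.   0.47] 0.97
side (-10, -26) (np.int64(297), np.int64(217)) absdiff 5.7389385244588755 contrast 54.23555018333571 shift [0.68 0.22] 1.1
side (-10, 10) (np.int64(307), np.int64(213)) absdiff 5.0594221557508305 contrast 52.75352583470079 shift [0.32 0.73] 0.99
side (26, 10) (np.int64(313), np.int64(220)) absdiff 0.3783728441824173 contrast 37.716403522430284 shift [0.54 0.52] 1.0
side (62, 10) (np.int64(320), np.int64(227)) absdiff 0.41774625649404085 contrast 39.821353095721705 shift [0.54 0.56] 1.0
top (-10, -62) (np.int64(252), np.int64(203)) absdiff 1.0755038101222747 contrast 21.52494184158249 shift [0.2 0.8] 1.05
top (-10, -26) (np.int64(240), np.int64(193)) absdiff 1.512067085321392 contrast 26.673043276803504 shift [0.76 0.23] 1.0
top (-10, 10) (np.int64(228), np.int64(183)) absdiff 1.8594776944706528 contrast 29.210062962710744 shift [0.38 0.98] 0.86
top (26, 10) (np.int64(239), np.int64(171)) absdiff 1.625447547831859 contrast 27.72852017252086 shift [0.65 0.61] 1.05
top (62, 10) (np.int64(249), np.int64(160)) absdiff 0.971816612291474 contrast 29.22010431795395 shift [0.5  0.55] 1.1
```

>>> drive_tool:
  increments:
    - {"dx":0,"dy":0,"dz":0.0005,"ax":0,"ay":0,"az":0,"hand":1}
    - {"dx":0,"dy":0,"dz":0.001,"ax":0,"ay":0,"az":0,"hand":1}
    - {"dx":0,"dy":0,"dz":0.001,"ax":0,"ay":0,"az":0,"hand":1}
    - {"dx":0,"dy":0,"dz":0.001,"ax":0,"ay":0,"az":0,"hand":1}
    - {"dx":0,"dy":0,"dz":0.001,"ax":0,"ay":0,"az":0,"hand":1}

```text
time_s: 15.7
tcp_pos: [0.6632, -0.2079, 0.171]
tcp_rot: [-0.0, 0.904, 0.428, 0.001]
contact_force: [-5.0, 6.8, 26.8]
opening: 0.276
gripper_force: 30.0
```

```bash
python3 -c "
from h import *
s=bot.state(); print(s['contact_force'],s['moment'],s['tcp_pos'],s['opening'])
if s['tcp_pos'][2]<.1716 and s['contact_force'][2]>12: print(bot.sign_off())
"
```

```text
[-4.9718  6.8164 26.7561] [ 1.8082  1.4689 -0.0512] [ 0.6632 -0.2079  0.171 ] 0.2758746476406942
the job is handed in; nothing more can be done
None
```

Handed in with the unit against both rails and the shaft held home at about 27 N, but the run may be failed: at about 4.9 s the closed fingertips hit the board and the wrist read a vertical force of about 130 N, over the 120 N limit.

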